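Stow pipe fittings in their caddy compartments

TASK

Tidy up the white pipe fittings on the work mat: lay the right-angle elbow, the tee, the straight coupling and the round end cap each flat inside the caddy compartment whose floor shows its outline. The four-armed cross and the shallow 45-degree bend belong to another rig, so leave those two where they lie on the mat.

Things in the scene. Friction and masses are not known exactly. Their poses are not given: they have to be found in the camera images.
- elbow: All fittings are the same plain white plastic: a 26 mm cubic middle block with round arms of 22 mm diameter (end collars 24 mm), arm axes 13 mm above the underside; it lies flat on its block on the mat with z up. Right-angle elbow: two arms, along its +x and +y, each ending 42 mm from where the arm axes cross. Origin: on the underside; the arms cross at x = -12, y = -12 mm. The free middle of the +x arm is at x = 18, y = -12 mm. The fittings lie on a blue mat 3 mm thick.
- tee: Tee of the same make: a straight run along its y, ending 34 mm either side of the crossing, and one longer arm along +x ending 46 mm from the crossing. Origin: on the underside; the crossing is at x = -12, y = 0 mm; the free middle of the long arm is at x = 20, y = 0.
- coupling: Straight coupling of the same make: two arms in line along its x, 68 mm long in all, the 26 mm cubic block in the middle. Origin: centre of the underside.
- cap: Round end cap, upright: ribbed white disc 36 mm in diameter (38 over the small ribs) and 22 mm high with a 28 mm step on top, 26 mm high in all. Origin: centre of the underside.
- cross: Look-alike to be left alone: four-armed cross of the same make, arms along its x and y, 72 mm across. Origin: centre of the underside.
- bend: Look-alike to be left alone: shallow 45-degree bend of the same make, two arms 42 mm long from the crossing, along its +x and at 135 degrees from +x. Origin: on the underside; the crossing is at x = -4, y = -9 mm.
- bin_elbow: Compartment for the elbow: a square white open compartment, 112 mm outside, 104 mm inside, walls 4 mm thick and 28 mm high, clipped fixed into the caddy with the other three (two by two, 114 mm apart); the black flat outline on its floor is a right-angle L of two bars (elbow). Origin: centre of its underside, 5 mm above the bench; its inner floor is 4 mm above the origin; x and y run along its walls.
- bin_tee: Compartment for the tee: a square white open compartment, 112 mm outside, 104 mm inside, walls 4 mm thick and 28 mm high, clipped fixed into the caddy with the other three (two by two, 114 mm apart); the black flat outline on its floor is a T (tee). Origin: centre of its underside, 5 mm above the bench; its inner floor is 4 mm above the origin; x and y run along its walls.
- bin_coupling: Compartment for the coupling: a square white open compartment, 112 mm outside, 104 mm inside, walls 4 mm thick and 28 mm high, clipped fixed into the caddy with the other three (two by two, 114 mm apart); the black flat outline on its floor is a single straight bar 68 by 22 mm (coupling). Origin: centre of its underside, 5 mm above the bench; its inner floor is 4 mm above the origin; x and y run along its walls.
- bin_cap: Compartment for the cap: a square white open compartment, 112 mm outside, 104 mm inside, walls 4 mm thick and 28 mm high, clipped fixed into the caddy with the other three (two by two, 114 mm apart); the black flat outline on its floor is a round disc 36 mm in diameter (end cap). Origin: centre of its underside, 5 mm above the bench; its inner floor is 4 mm above the origin; x and y run along its walls.

How it is judged:
By the outcome, as a careful person would: the job done as asked, in the order asked, and still so for the second after the job is handed in, with the robot touching nothing.
It also fails if it takes over 90 s, if anything falls off the work surface, if the arm or the gripper's body presses on something with over 40 N, if the wrist force passes 120 N, or if a joint passes its speed limit or range.

ROBOT

A 6-joint arm with a two-finger parallel gripper is mounted at the origin on the work surface. World frame = base frame: x ahead of the robot, y to its left, z up, the work surface at z = 0. Lengths are in mm, angles in degrees, forces in N, time in s.
With the tool pointing down it reaches from about 300 to 850 mm from the base axis. Payload 4.2 kg.
Tool frame: the origin (TCP) lies at the very end of the fingers, on their centre line; the grasp point (between the pads) lies 19 mm behind it; z points along the fingers, y is the direction in which the jaws open and shut (so a half turn about z gives the same grasp; the last joint's range is limited). The gripper opens to 91 mm and grips with 3 to 60 N. Pads are 32 mm wide; open, the fingers measure 118 mm over their backs; the gripper's body (76 mm by 178 mm) begins 60 mm behind the grasp point.
Start: joints at [-67.724, 18.312, 89.639, -0, 72.044, -1.146], TCP at [228.572, -527.634, 213.976] pointing down, gripper open.
Joint ranges: [-177.97, 177.97], [-48.28, 115.42], [12.27, 149.76], [-77.06, 257.06], [2.81, 150.46], [-146.56, 146.56]. Speed limits (degrees/s): [147.25, 147.25, 180, 180, 180, 180].

INTERFACE

Orientations are given as [roll, pitch, yaw] about the fixed x, y, z axes, in that order (R = Rz(yaw) Ry(pitch) Rx(roll)).
In Python, from workcell import telemetry, grab_frame, job gives the robot as it stands.
- The arm moves only by the tool drive_tool, never from a script. Its argument "moves" is a list of rows, each an object of numbers: "claw": the closure, from -1 (fully open) to 1 (shut); "dx", "dy", "dz": the shift along the tool's x, y, z in units of 20 mm (1.0 is 20 mm); "yaw": the turn about the tool's z in units of 0.15 rad (1.0 is 0.15 rad). In form: [{"claw": .., "dx": .., "dy": .., "dz": .., "yaw": ..}, ...]. A call has 1 to 5 rows; each row shifts and turns the pose as measured when the row begins, along the tool's axes as they then stand; what a row does not reach is not made up. A row lasts 1/8 s, in which the tool goes at most 62.5 mm and 10.7 degrees, less where a joint would pass 70% of its speed; a pose out of reach is approached as far as the arm can. A call with a number of a shift or a turn outside -1 to 1 is refused whole. A call with a gripper value outside its range is refused whole. The fingers move at their own pace and stop on an object; "grip_force" is the grip in N (left out, the last holds). Time passes only in rows, so rows that do not move let the fingers close. It gives the time, the measured TCP pose, the force and the opening at its end, in the units of the state.
- telemetry.state(): the state, without advancing time (a new reading comes with each control period).
- grab_frame(name): name is "scene" or "side" or "wrist"; returns a dict with "color" (420x560x3 uint8, blue, green, red), "vertical_fov" (degrees; the focal length in pixels is half the picture's height over the tangent of half this angle, whatever the lens; pixels are square), "cx", "cy" (the principal point, pixels), "pose" (4x4, takes a point from camera to world coordinates). Camera axes: x right, y down, z forward; pixel columns grow to the right and rows downward; lengths in mm; the calibration is good to about 2 mm. A picture is of the moment at which its call begins. There is no depth.
- job.job_done(): hands the job in, once; it reports no verdict.
The state is a dict: "time_s": time; "qpos": joint angles; "qvel": joint speeds; "effort": joint torques, N m; "ee_pos": TCP position; "ee_rot": TCP orientation; "force": force on the tool from outside, world axes, zero at the start; "torque": the same for the moment, N m; "gripper_width": finger opening in mm.
Only numpy, scipy, OpenCV 4.12 (cv2) and the standard library are available. Lean on these libraries where they do the work, as an engineer would, in place of code of your own. Each camera call takes 0.05 s, during which the arm holds its last target.

## Working session

There is one attempt and no reset: what is moved stays moved. The work goes in short steps, Python scripts to look and compute and a tool call to move; the robot and the scene stay as the last step left them, time stands still between calls to the robot, and variables do not carry over. Pictures are saved under pics/ and viewed, and the job is handed in when it is done.

Besides the shell and the picture viewer there is one more tool, called after "Request:" by a JSON object that holds its "fn" and its "kwargs", one argument or row to a line. drive_tool: Moves the arm, as the interface text tells. Its arguments: {"type":"object","properties":{"moves":{"type":"array"},"grip_force":{"type":"number"}},"required":["moves"]}

```bash
ls; mkdir -p pics
python3 - <<'E'
from workcell import telemetry, grab_frame
import cv2,numpy as np
print(telemetry.state())
for n in("scene","side","wrist"):
    f=grab_frame(n); cv2.imwrite(f"pics/{n}0.png",f["color"]); print(n,f["vertical_fov"],f["cx"],f["cy"],np.round(f["pose"],3).tolist())
    np.savez(f"pics/{n}0.npz",**{k:np.array(v) for k,v in f.items()})
E
```

```text
pics
{'time_s': 0.0, 'qpos': array([-6.77260518e+01,  1.83527513e+01,  8.97063277e+01, -3.33958198e-04,
        7.20424926e+01, -1.14613097e+00]), 'qvel': array([-0.04274106, -0.01342139, -0.11377471,  0.07157159, -0.06534258,
        0.07026335]), 'effort': array([-1.62770622e-03, -4.12451220e+01, -2.31972992e+01,  7.24342908e-02,
        4.57026763e-02, -1.48887389e-04]), 'ee_pos': array([ 228.35375499, -527.17063269,  213.10967086]), 'ee_rot': array([-1.79898442e+02, -1.71423458e-03,  2.34201809e+01]), 'force': array([-0.23122864,  1.03170928, -0.72086842]), 'torque': array([ 0.02829712, -0.00301574,  0.00600021]), 'gripper_width': 91.01133709140382}
scene 43.38843192242815 281.3401868474694 202.81859492308303 [[-0.031, 0.593, -0.804, 1249.958], [0.999, -0.001, -0.039, 10.234], [-0.024, -0.805, -0.593, 579.15], [0.0, 0.0, 0.0, 1.0]]
side 54.06468065143732 274.2023952481862 214.35406877857946 [[0.997, -0.045, 0.069, 492.137], [-0.082, -0.498, 0.863, -734.162], [-0.004, -0.866, -0.5, 481.423], [0.0, 0.0, 0.0, 1.0]]
wrist 66.28566377440686 281.78860018786565 206.70252018141477 [[0.399, -0.892, -0.215, 288.824], [-0.917, -0.388, -0.092, -502.125], [-0.001, 0.234, -0.972, 382.908], [0.0, 0.0, 0.0, 1.0]]
```

View pics/scene0.png

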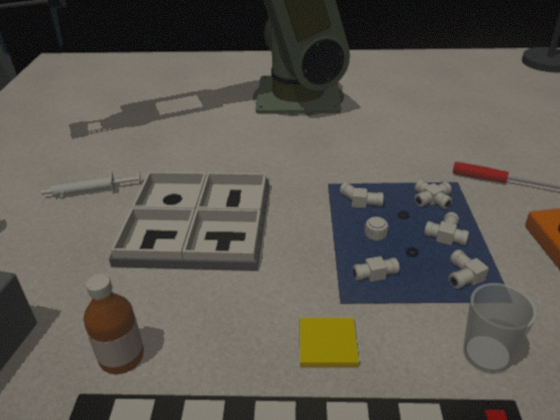

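View pics/side0.png

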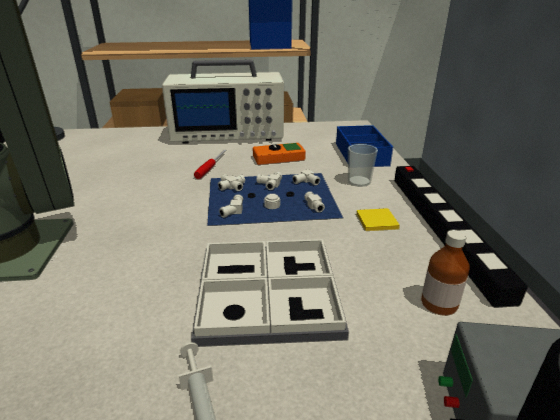

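View pics/wrist0.png

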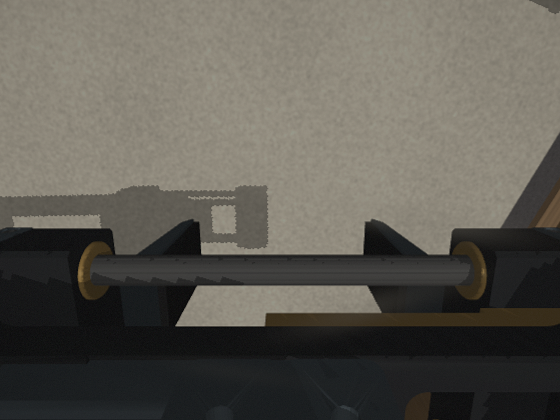

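The scene view shows the mat with six fittings at right and the caddy at left. The outlines in the caddy are disc (173,198), bar (233,197), L (155,240) and T (225,240). I'll rectify both views to world coordinates.

```bash
cat > h.py <<'E'
import numpy as np,cv2
def load(n):
    d=np.load(f"pics/{n}.npz"); return {k:d[k] for k in d.files}
def P(f):
    F=f["color"].shape[0]/2/np.tan(np.radians(float(f["vertical_fov"]))/2)
    K=np.array([[F,0,float(f["cx"])],[0,F,float(f["cy"])],[0,0,1]])
    T=np.linalg.inv(f["pose"]); return K@T[:3]
def proj(f,pts):
    p=np.c_[np.atleast_2d(pts),np.ones(len(np.atleast_2d(pts)))]@P(f).T; return p[:,:2]/p[:,2:]
def rect(f,x0,x1,y0,y1,z,s):
    # image: col -> +y to the right reversed: up=+x, left=+y
    M=P(f); H=np.c_[M[:,0],M[:,1],M[:,2]*z+M[:,3]]
    A=np.array([[0,-1/s,x1],[-1/s,0,y1],[0,0,1]])  # (col,row)->x=x1-row/s, y=y1-col/s
    return cv2.warpPerspective(f["color"],H@A,(int((y1-y0)*s),int((x1-x0)*s)),flags=cv2.INTER_CUBIC|cv2.WARP_INVERSE_MAP)
def px(f,u,v,z):
    M=P(f); H=np.c_[M[:,0],M[:,1],M[:,2]*z+M[:,3]]; q=np.linalg.solve(H,[u,v,1]); return q[:2]/q[2]
E
python3 - <<'E'
from h import *
for n in("scene0","side0"):
    f=load(n)
    # rough
    for u,v in ([(330,182),(460,182),(496,296),(334,296),(193,190)] if n=="scene0" else [(208,178),(326,174),(338,216),(208,220)]): print(n,px(f,u,v,3))
E
```

```text
scene0 [400.6514027   64.75842414]
scene0 [401.6572317  313.28220183]
scene0 [699.04356416 294.48923545]
scene0 [701.01138108  57.68353515]
scene0 [ 426.88354632 -198.21525562]
side0 [393.42242215 306.8880588 ]
side0 [721.01129753 303.45653167]
side0 [704.09245399  70.86185551]
side0 [406.21737135  79.42023398]
```

Run:
```python
from h import *
for n in("scene0","side0"):
    f=load(n)
    im=rect(f,390,710,40,320,16,2)
    for x in range(400,710,50): cv2.putText(im,str(x),(0,int((710-x)*2)),0,.4,(0,255,255));cv2.line(im,(0,int((710-x)*2)),(560,int((710-x)*2)),(0,200,200),1)
    for y in range(50,320,50): cv2.putText(im,str(y),(int((320-y)*2),10),0,.4,(0,255,255));cv2.line(im,(int((320-y)*2),0),(int((320-y)*2),640),(0,200,200),1)
    cv2.imwrite(f"pics/rm_{n}.png",cv2.convertScaleAbs(im,alpha=1.3)[:600])
    im=rect(f,390,690,-320,-40,9,2)
    for x in range(400,690,50): cv2.putText(im,str(x),(0,int((690-x)*2)),0,.4,(0,0,255));cv2.line(im,(0,int((690-x)*2)),(560,int((690-x)*2)),(0,200,200),1)
    for y in range(-300,-40,50): cv2.putText(im,str(y),(int((-40-y)*2),10),0,.4,(0,0,255));cv2.line(im,(int((-40-y)*2),0),(int((-40-y)*2),640),(0,200,200),1)
    cv2.imwrite(f"pics/rc_{n}.png",im)
```

```text
(no output)
```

View pics/rm_scene0.png

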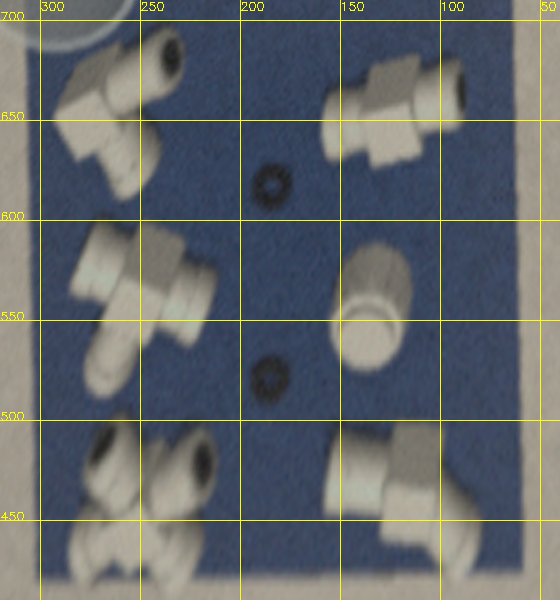

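View pics/rm_side0.png

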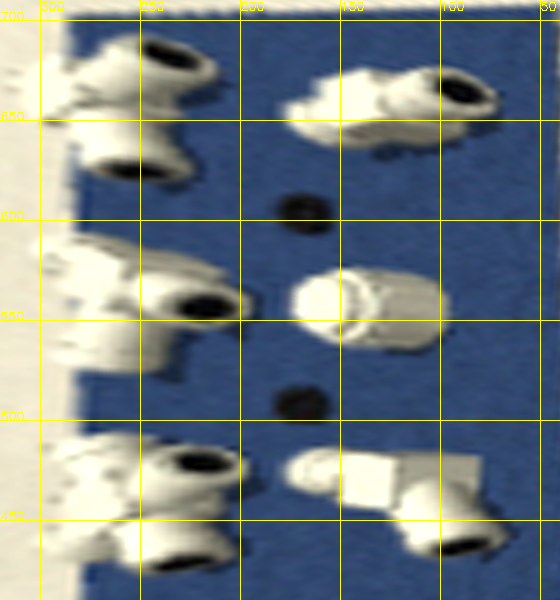

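View pics/rc_scene0.png

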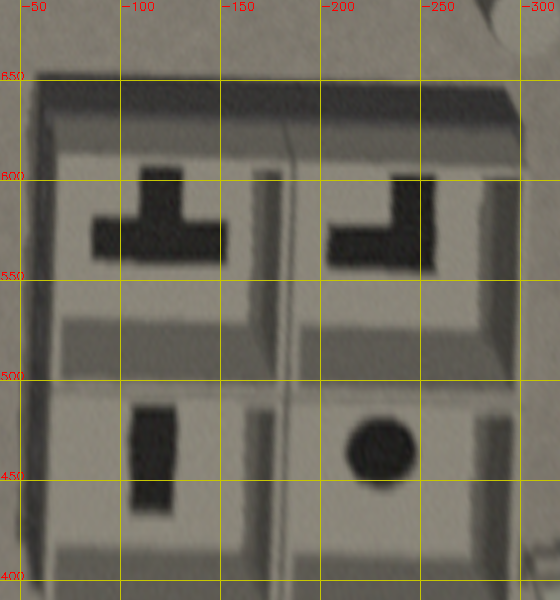

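View pics/rc_side0.png

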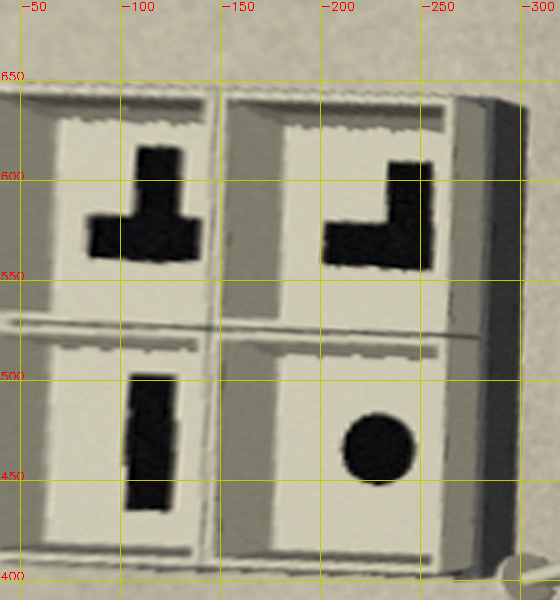

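Identification: the elbow is at about (x 660, y 275), the tee at (570, 250), the cross at (460, 250), the coupling at (655, 125), the cap at (555, 135) and the bend at (465, 110). Next I'll fit model silhouettes in both views to get their poses.

```bash
cat > fit.py <<'E'
from h import *
from scipy.optimize import minimize
def arm(c,d,L):
    d=np.radians(d);u=np.array([np.cos(d),np.sin(d),0]);v=np.array([-u[1],u[0],0]);w=np.array([0,0,1.])
    o=np.array([c[0],c[1],13.]); t=np.linspace(0,2*np.pi,24,endpoint=False)[:,None]
    ring=lambda s,r:o+s*u+r*(np.cos(t)*v+np.sin(t)*w)
    return [np.r_[ring(0,11),ring(L,11)],np.r_[ring(L-8,12),ring(L,12)]]
def blk(c): return [np.array([[c[0]+a,c[1]+b,z] for a in(-13,13) for b in(-13,13) for z in(0,26)])]
def disc(r,z0,z1):
    t=np.linspace(0,2*np.pi,36,endpoint=False); return np.array([[r*np.cos(a),r*np.sin(a),z] for a in t for z in(z0,z1)])
c1=(-12,-12);c2=(-12,0);c4=(-4,-9)
M={"elbow":blk(c1)+arm(c1,0,42)+arm(c1,90,42),
"tee":blk(c2)+arm(c2,90,34)+arm(c2,-90,34)+arm(c2,0,46),
"coupling":blk((0,0))+arm((0,0),0,34)+arm((0,0),180,34),
"cap":[disc(18.5,0,22),disc(14,22,26)],
"cross":sum([arm((0,0),a,36) for a in(0,90,180,270)],blk((0,0))),
"bend":blk(c4)+arm(c4,0,42)+arm(c4,135,42)}
def world(pts,p,z0=3):
    a=np.radians(p[2]);R=np.array([[np.cos(a),-np.sin(a),0],[np.sin(a),np.cos(a),0],[0,0,1]])
    return pts@R.T+[p[0],p[1],z0]
S=4
def sil(f,name,p,box,z0=3):
    x0,y0,x1,y1=box; m=np.zeros(((y1-y0)*S,(x1-x0)*S),np.uint8)
    for h in M[name]:
        q=(proj(f,world(h,p,z0))-[x0,y0]+.5)*S-.5
        cv2.fillConvexPoly(m,cv2.convexHull(np.round(q*16).astype(np.int32)),255,shift=4)
    return m
E
cat > run1.py <<'E'
from fit import *
fs=[load("scene0"),load("side0")]
g={"elbow":(660,265),"tee":(565,250),"coupling":(650,125),"cap":(550,135),"cross":(455,250),"bend":(460,110)}
def mask(f):
    c=f["color"].astype(float); b=c[...,0]/(c[...,2]+1)   # blue/red
    k=np.clip((1.9-b)/0.6,0,1); return k
for f in fs: f["m"]=mask(f)
for i,f in enumerate(fs): cv2.imwrite(f"pics/mask{i}.png",(f["m"]*255).astype(np.uint8))
def setup(name,z0=3):
    D=[]
    for f in fs:
        x,y=g[name]; q=proj(f,[[x+a,y+b,z] for a in(-48,48) for b in(-48,48) for z in(3,29)])
        bx=[int(q[:,0].min()),int(q[:,1].min()),int(q[:,0].max())+1,int(q[:,1].max())+1]
        m=cv2.resize(f["m"][bx[1]:bx[3],bx[0]:bx[2]],None,fx=S,fy=S,interpolation=cv2.INTER_LINEAR)
        # valid: inside mat on ground
        v=np.zeros(m.shape,np.uint8); mat=proj(f,[[403,66,3],[403,306,3],[697,297,3],[697,62,3]])
        cv2.fillConvexPoly(v,((mat-bx[:2])*S).astype(np.int32),1)
        # component connected to centre region only
        D.append((f,bx,m,v))
    return D
def cost(p,name,D,sep=False):
    r=[]
    for f,bx,m,v in D:
        s=cv2.GaussianBlur(sil(f,name,p,bx),(0,0),2.5)/255.
        # ignore pixels far from model belonging to others: weight by neighbourhood
        w=v
        r.append((np.abs(s-m)*w).sum()/16)
    return r if sep else sum(r)
E
python3 run1.py
```

```text
(no output)
```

View pics/mask0.png

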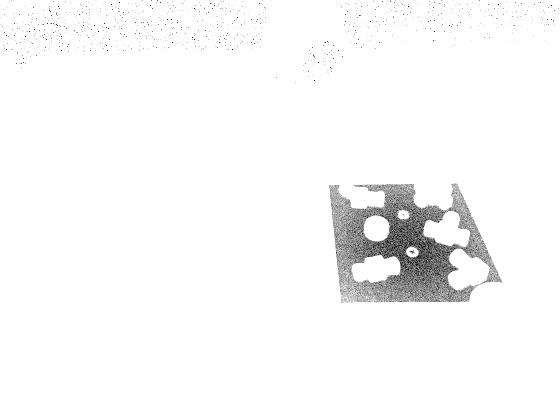

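View pics/mask1.png

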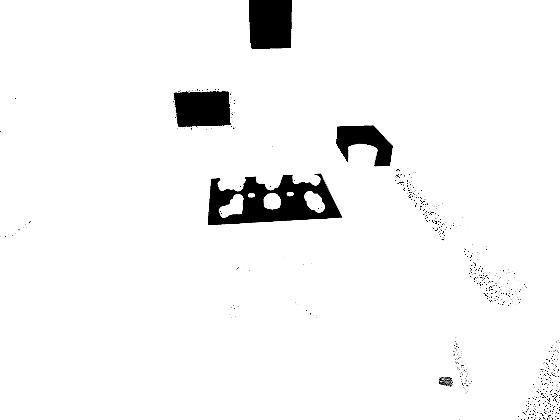

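```bash
sed -i 's/k=np.clip.*$/k=np.clip((1.45-b)\/0.25,0,1); return k/' run1.py
cat >> run1.py <<'E'
def prep(name):
    D=setup(name);out=[]
    for f,bx,m,v in D:
        n,l=cv2.connectedComponents(((m*v)>.5).astype(np.uint8)); c=(proj(f,[[*g[name],16]])[0]-bx[:2])*S
        k=l[int(c[1]),int(c[0])]
        if k==0: print("centre off",name); k=np.bincount(l[l>0]).argmax()
        other=cv2.dilate(((l>0)&(l!=k)).astype(np.uint8),np.ones((7,7)))
        out.append((f,bx,m,v*(1-other)))
    return out
if __name__=="__main__":
    names=list(g)
    vis=[f["color"].copy() for f in fs]; vis=[cv2.resize(v,None,fx=4,fy=4,interpolation=2) for v in vis]
    for n in names:
        D=prep(n)
        best=min(((cost((*g[n],a),n,D),a) for a in range(0,360,15)))
        best=None
        cand=sorted((min((cost((g[n][0]+dx,g[n][1]+dy,a),n,D),dx,dy,a) for dx in(-8,0,8) for dy in(-8,0,8)) for a in range(0,360,20)))[:4]
        rs=[]
        for c in cand:
            x0=np.array([g[n][0]+c[1],g[n][1]+c[2],c[3]],float)
            r=minimize(cost,x0,(n,D),method="Nelder-Mead",options=dict(initial_simplex=x0+np.array([[0,0,0],[6,0,0],[0,6,0],[0,0,12]]),xatol=.05,fatol=.1)); rs.append((r.fun,r.x))
        rs.sort(key=lambda t:t[0]); x=rs[0][1]
        print(n,np.round(x,1),np.round(cost(x,n,D,True),1),"2nd",round(rs[1][0],1),np.round(rs[1][1],1))
        for i,d in enumerate(D):   # per-view
            r=minimize(cost,x,(n,[d]),method="Nelder-Mead",options=dict(initial_simplex=x+np.array([[0,0,0],[3,0,0],[0,3,0],[0,0,6]]))); print("   view",i,np.round(r.x,1),round(r.fun,1))
            f,bx,_,_=d; s=sil(f,n,x,bx); cs,_=cv2.findContours(s,0,2)
            cv2.drawContours(vis[i],[c+np.array([bx[0]*4,bx[1]*4]) for c in cs],-1,(0,0,255),1)
    cv2.imwrite("pics/fit0.png",vis[0][680:1240,1240:2040]);cv2.imwrite("pics/fit1.png",vis[1][660:900,780:1400])
E
python3 run1.py
```

```text
elbow [656.  255.  210.3] [73.7 18. ] 2nd 93.3 [656.5 254.5 211. ]
   view 0 [656.  255.  210.3] 73.7
   view 1 [657.3 255.6 209.4] 15.4
tee [558.3 253.3 156.2] [99.4 16.9] 2nd 117.0 [558.1 253.2 155.9]
   view 0 [558.2 253.2 155.7] 98.8
   view 1 [558.5 253.2 157. ] 16.3
coupling [655.6 122.8 104. ] [86.7 23.5] 2nd 110.3 [655.6 122.8 284. ]
   view 0 [655.3 122.7 105.1] 85.9
   view 1 [656.2 123.8 104.1] 20.7
cap [555.5 135.2  13.2] [38.7 19. ] 2nd 57.7 [555.5 135.2  33.2]
   view 0 [555.1 134.9  15.4] 36.9
   view 1 [555.7 136.6  14.3] 16.0
cross [458.3 248.2  34.7] [105.7  22.3] 2nd 128.0 [458.3 248.2 214.7]
   view 0 [458.3 248.2  34.7] 105.6
   view 1 [458.2 249.4  35.1] 20.9
bend [461.6 119.5  84.4] [195.   29.4] 2nd 224.5 [461.6 119.5  84.4]
   view 0 [461.  118.9  86.3] 189.7
   view 1 [462.  120.4  83.9] 26.0
```

View pics/fit0.png

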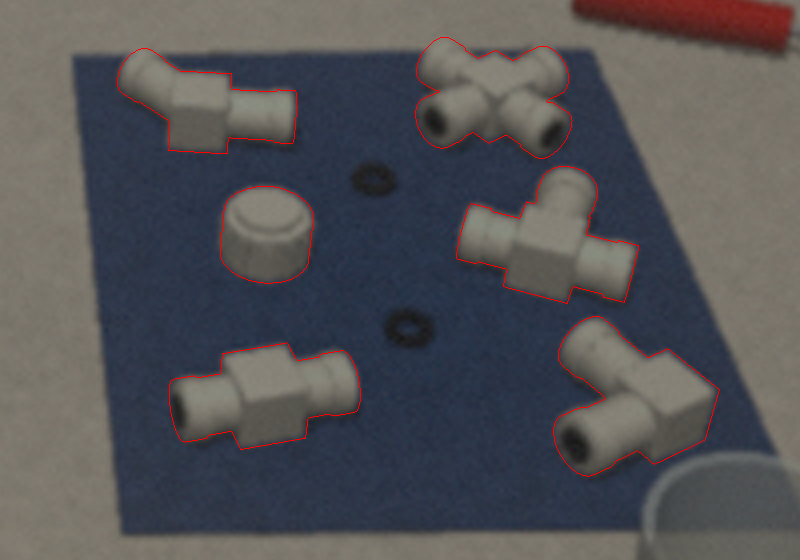

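View pics/fit1.png

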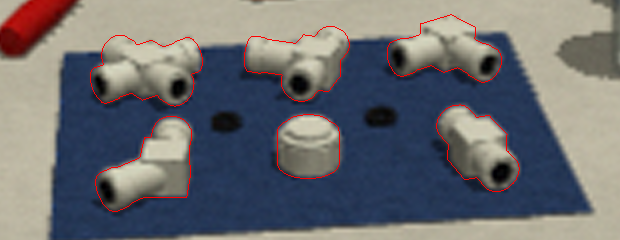

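Both views agree to within about 1.5 mm. From the outlines, the caddy yaw is about -1.5°. The bin centres are:

- **Coupling:** (469,-116)
- **Cap:** (466,-230)
- **Tee:** (583,-119)
- **Elbow:** (580,-233)

Next I'll check the glass and write a planner helper.

```bash
cat > plan.py <<'E'
import sys,numpy as np
from workcell import telemetry
def plan(x,y,z,yaw=None,rows=5,st=None):
    s=telemetry.state(); p=np.array(s["ee_pos"]);w=s["ee_rot"][2]
    print("t%.2f"%s["time_s"],"pos",np.round(p,1),"rot",np.round(s["ee_rot"],1),"F",np.round(s["force"],1),"w%.1f"%s["gripper_width"],"j",np.round(s["qpos"],0))
    T=np.array([x,y,z],float)
    if yaw is None: yaw=w
    dw=yaw-w
    while dw-(0)>270: dw-=360
    while dw<-270: dw+=360
    lim=np.degrees(.15)
    for i in range(rows):
        d=T-p;a=np.radians(w); t=np.array([d[0]*np.cos(a)+d[1]*np.sin(a), d[0]*np.sin(a)-d[1]*np.cos(a), -d[2]])/20
        m=max(1,np.abs(t).max()); t=np.round(t/m,2); r=-np.clip(dw/lim,-1,1); r=round(float(r),2)
        print('{"dx":%g,"dy":%g,"dz":%g,"yaw":%g},'%(t[0],t[1],t[2],r),end=" ")
        q=t*20; p=p+[q[0]*np.cos(a)+q[1]*np.sin(a), q[0]*np.sin(a)-q[1]*np.cos(a), -q[2]]; w-=r*lim; dw+=r*lim
        if np.abs(t).max()<.02 and abs(r)<.02: break
    print("\n->",np.round(p,1),round(w,1))
a=[float(v) for v in sys.argv[1:]]
plan(a[0],a[1],a[2],a[3] if len(a)>3 else None,int(a[4]) if len(a)>4 else 5)
E
python3 - <<'E'
from h import *
f=load("scene0");g=load("side0")
print("glass base",px(f,489,352,0)); 
for z in(60,80,100,110): print(z,"rim scene",px(f,499,306,z),"side",px(g,362,150,z),"base side",px(g,360,180,0))
E
python3 plan.py 636 257 150 210
```

```text
glass base [797.18362238 257.36871821]
60 rim scene [771.15302863 265.0529029 ] side [824.86754777 330.35968135] base side [807.20181135 262.60909207]
80 rim scene [789.59877757 255.23614115] side [809.0767563  279.83932726] base side [807.20181135 262.60909207]
100 rim scene [808.0445265  245.41937939] side [793.28596482 229.31897316] base side [807.20181135 262.60909207]
110 rim scene [817.26740097 240.51099851] side [785.39056909 204.05879612] base side [807.20181135 262.60909207]
t0.15 pos [ 228.4 -527.3  213.3] rot [-179.9    0.    23.4] F [0.2 0.2 0.2] w91.0 j [-68.  18.  90.  -0.  72.  -1.]
{"dx":1,"dy":-0.81,"dz":0.09,"yaw":-1}, {"dx":1,"dy":-0.59,"dz":0.08,"yaw":-1}, {"dx":1,"dy":-0.4,"dz":0.08,"yaw":-1}, {"dx":1,"dy":-0.24,"dz":0.07,"yaw":-1}, {"dx":1,"dy":-0.08,"dz":0.07,"yaw":-1}, 
-> [ 279.8 -428.7  205.5] 66.4
```

Request:
{"fn": "drive_tool", "kwargs": {
  "moves": [
    {"claw": -0.1,"dx": 1,"dy": -0.8,"dz": 0.1,"yaw": -1},
    {"claw": -0.1,"dx": 1,"dy": -0.6,"dz": 0.1,"yaw": -1},
    {"claw": -0.1,"dx": 1,"dy": -0.4,"dz": 0.1,"yaw": -1},
    {"claw": -0.1,"dx": 1,"dy": -0.25,"dz": 0.1,"yaw": -1},
    {"claw": -0.1,"dx": 1,"dy": -0.1,"dz": 0.1,"yaw": -1}
  ],
  "grip_force": 20
}}

```text
time_s: 0.78
ee_pos: [278.8, -425.4, 201.3]
ee_rot: [-179.8, -0.2, 67.7]
force: [-0.1, -0.5, -0.1]
gripper_width: 50.4
```

```bash
python3 plan.py 631.8 254.9 100 210.3
```

```text
t0.78 pos [ 278.8 -425.4  201.3] rot [-179.8   -0.2   67.7] F [-0.1 -0.5 -0.1] w50.4 j [-58.  13.  99.   0.  68. -36.]
{"dx":1,"dy":0.09,"dz":0.13,"yaw":-1}, {"dx":1,"dy":0.24,"dz":0.14,"yaw":-1}, {"dx":1,"dy":0.41,"dz":0.14,"yaw":-1}, {"dx":1,"dy":0.6,"dz":0.15,"yaw":-1}, {"dx":1,"dy":0.82,"dz":0.17,"yaw":-1}, 
-> [ 330.1 -326.5  186.7] 110.6
```

Request:
{"fn": "drive_tool", "kwargs": {
  "moves": [
    {"claw": -0.1,"dx": 1,"dy": 0.1,"dz": 0.1,"yaw": -1},
    {"claw": -0.1,"dx": 1,"dy": 0.25,"dz": 0.1,"yaw": -1},
    {"claw": -0.1,"dx": 1,"dy": 0.4,"dz": 0.1,"yaw": -1},
    {"claw": -0.1,"dx": 1,"dy": 0.6,"dz": 0.1,"yaw": -1},
    {"claw": -0.1,"dx": 1,"dy": 0.8,"dz": 0.1,"yaw": -1}
  ]
}}

```text
time_s: 1.4
ee_pos: [329.4, -322.1, 190.1]
ee_rot: [-179.9, -0.4, 112.0]
force: [0.0, -0.2, -0.5]
gripper_width: 50.3
```

```bash
python3 plan.py 631.8 254.9 130 210.3 15
```

```text
t1.40 pos [ 329.4 -322.1  190.1] rot [-179.9   -0.4  112. ] F [ 0.  -0.2 -0.5] w50.3 j [-46.   9. 106.   0.  65. -68.]
{"dx":0.85,"dy":1,"dz":0.12,"yaw":-1}, {"dx":0.62,"dy":1,"dz":0.11,"yaw":-1}, {"dx":0.43,"dy":1,"dz":0.1,"yaw":-1}, {"dx":0.26,"dy":1,"dz":0.1,"yaw":-1}, {"dx":0.1,"dy":1,"dz":0.09,"yaw":-1}, {"dx":-0.05,"dy":1,"dz":0.09,"yaw":-1}, {"dx":-0.2,"dy":1,"dz":0.09,"yaw":-1}, {"dx":-0.36,"dy":1,"dz":0.1,"yaw":-1}, {"dx":-0.54,"dy":1,"dz":0.11,"yaw":-1}, {"dx":-0.75,"dy":1,"dz":0.12,"yaw":-1}, {"dx":-1,"dy":0.98,"dz":0.13,"yaw":-1}, {"dx":-1,"dy":0.72,"dz":0.11,"yaw":-0.43}, {"dx":-1,"dy":0.63,"dz":0.11,"yaw":-0}, {"dx":-1,"dy":0.63,"dz":0.11,"yaw":-0}, {"dx":-1,"dy":0.63,"dz":0.11,"yaw":-0}, 
-> [489.4 -16.1 158.1] 210.3
```

Request:
{"fn": "drive_tool", "kwargs": {
  "moves": [
    {"claw": -0.1,"dx": 0.85,"dy": 1,"dz": 0.1,"yaw": -0.5},
    {"claw": -0.1,"dx": 0.75,"dy": 1,"dz": 0.1,"yaw": -0.5},
    {"claw": -0.1,"dx": 0.65,"dy": 1,"dz": 0.1,"yaw": -0.5},
    {"claw": -0.1,"dx": 0.5,"dy": 1,"dz": 0.1,"yaw": -0.5},
    {"claw": -0.1,"dx": 0.4,"dy": 1,"dz": 0.1,"yaw": -0.5}
  ]
}}

```text
time_s: 2.02
ee_pos: [384.7, -211.9, 179.4]
ee_rot: [179.9, -0.5, 134.3]
force: [0.7, 0.9, -0.1]
gripper_width: 50.1
```

Request:
{"fn": "drive_tool", "kwargs": {
  "moves": [
    {"claw": -0.1,"dx": 0.3,"dy": 1,"dz": 0.1,"yaw": -0.5},
    {"claw": -0.1,"dx": 0.2,"dy": 1,"dz": 0.1,"yaw": -0.5},
    {"claw": -0.1,"dx": 0.15,"dy": 1,"dz": 0.1,"yaw": -0.5},
    {"claw": -0.1,"dx": 0.05,"dy": 1,"dz": 0.1,"yaw": -0.5},
    {"claw": -0.1,"dx": 0,"dy": 1,"dz": 0.1,"yaw": -0.5}
  ]
}}

```text
time_s: 2.65
ee_pos: [434.4, -119.2, 168.6]
ee_rot: [179.7, -0.5, 156.5]
force: [0.5, 0.6, 0.8]
gripper_width: 50.0
```

```bash
python3 plan.py 631.8 254.9 100 210.3 25
```

```text
t2.65 pos [ 434.4 -119.2  168.6] rot [179.7  -0.5 156.5] F [0.5 0.6 0.8] w50.0 j [-17.  10. 109.   0.  62. -84.]
{"dx":-0.08,"dy":1,"dz":0.16,"yaw":-1}, {"dx":-0.23,"dy":1,"dz":0.17,"yaw":-1}, {"dx":-0.39,"dy":1,"dz":0.17,"yaw":-1}, {"dx":-0.58,"dy":1,"dz":0.19,"yaw":-1}, {"dx":-0.8,"dy":1,"dz":0.21,"yaw":-1}, {"dx":-1,"dy":0.92,"dz":0.22,"yaw":-1}, {"dx":-1,"dy":0.68,"dz":0.2,"yaw":-0.26}, {"dx":-1,"dy":0.62,"dz":0.19,"yaw":0}, {"dx":-1,"dy":0.62,"dz":0.19,"yaw":0}, {"dx":-1,"dy":0.62,"dz":0.19,"yaw":0}, {"dx":-1,"dy":0.62,"dz":0.19,"yaw":0}, {"dx":-1,"dy":0.62,"dz":0.19,"yaw":0}, {"dx":-1,"dy":0.62,"dz":0.19,"yaw":0}, {"dx":-1,"dy":0.62,"dz":0.19,"yaw":0}, {"dx":-1,"dy":0.62,"dz":0.19,"yaw":0}, {"dx":-1,"dy":0.62,"dz":0.19,"yaw":0}, {"dx":-1,"dy":0.63,"dz":0.19,"yaw":0}, {"dx":-1,"dy":0.62,"dz":0.2,"yaw":0}, {"dx":-0.08,"dy":0.05,"dz":0.01,"yaw":0}, {"dx":-0,"dy":0,"dz":0,"yaw":0}, 
-> [631.8 254.9 100. ] 210.3
```

Request:
{"fn": "drive_tool", "kwargs": {
  "moves": [
    {"claw": -0.1,"dx": -0.1,"dy": 1,"dz": 0.1,"yaw": -0.5},
    {"claw": -0.1,"dx": -0.15,"dy": 1,"dz": 0.1,"yaw": -0.5},
    {"claw": -0.1,"dx": -0.25,"dy": 1,"dz": 0.1,"yaw": -0.5},
    {"claw": -0.1,"dx": -0.3,"dy": 1,"dz": 0.1,"yaw": -0.5},
    {"claw": -0.1,"dx": -0.4,"dy": 1,"dz": 0.1,"yaw": -0.5}
  ]
}}

```text
time_s: 3.28
ee_pos: [483.1, -24.5, 157.7]
ee_rot: [179.5, -0.5, 178.7]
force: [0.7, -0.2, -0.8]
gripper_width: 50.1
```

Request:
{"fn": "drive_tool", "kwargs": {
  "moves": [
    {"claw": -0.1,"dx": -0.5,"dy": 1,"dz": 0.1,"yaw": -0.5},
    {"claw": -0.1,"dx": -0.6,"dy": 1,"dz": 0.1,"yaw": -0.5},
    {"claw": -0.1,"dx": -0.7,"dy": 1,"dz": 0.1,"yaw": -0.5},
    {"claw": -0.1,"dx": -0.8,"dy": 1,"dz": 0.2,"yaw": -0.5},
    {"claw": -0.1,"dx": -0.9,"dy": 1,"dz": 0.2,"yaw": -0.5}
  ]
}}

```text
time_s: 3.9
ee_pos: [539.3, 88.3, 142.6]
ee_rot: [179.3, -0.4, -159.1]
force: [0.7, -0.3, -0.5]
gripper_width: 50.4
```

```bash
python3 plan.py 631.8 254.9 80 210.3 25
```

```text
t3.90 pos [539.3  88.3 142.6] rot [ 179.3   -0.4 -159.1] F [ 0.7 -0.3 -0.5] w50.4 j [   8.   19.   99.    1.   62. -103.]
{"dx":-1,"dy":0.84,"dz":0.43,"yaw":-1}, {"dx":-1,"dy":0.61,"dz":0.38,"yaw":-0.09}, {"dx":-1,"dy":0.59,"dz":0.38,"yaw":0}, {"dx":-1,"dy":0.59,"dz":0.38,"yaw":0}, {"dx":-1,"dy":0.59,"dz":0.38,"yaw":0}, {"dx":-1,"dy":0.59,"dz":0.38,"yaw":0}, {"dx":-1,"dy":0.6,"dz":0.39,"yaw":0}, {"dx":-1,"dy":0.59,"dz":0.38,"yaw":0}, {"dx":-0.07,"dy":0.04,"dz":0.03,"yaw":0}, {"dx":0,"dy":0,"dz":-0,"yaw":0}, 
-> [631.9 254.9  80. ] -149.7
```

Request:
{"fn": "drive_tool", "kwargs": {
  "moves": [
    {"claw": -0.1,"dx": -1,"dy": 0.85,"dz": 0.4,"yaw": -1},
    {"claw": -0.1,"dx": -1,"dy": 0.6,"dz": 0.4,"yaw": -0.1},
    {"claw": -0.1,"dx": -1,"dy": 0.6,"dz": 0.4,"yaw": 0},
    {"claw": -0.1,"dx": -1,"dy": 0.6,"dz": 0.4,"yaw": 0},
    {"claw": -0.1,"dx": -1,"dy": 0.6,"dz": 0.3,"yaw": 0}
  ]
}}

```text
time_s: 4.53
ee_pos: [598.5, 198.6, 102.0]
ee_rot: [179.3, -0.4, -149.6]
force: [0.5, 0.4, 0.5]
gripper_width: 49.9
```

```bash
python3 plan.py 631.8 254.9 70 210.3 25
```

```text
t4.53 pos [598.5 198.6 102. ] rot [ 179.3   -0.4 -149.6] F [0.5 0.4 0.5] w49.9 j [  17.   28.   91.    1.   62. -104.]
{"dx":-1,"dy":0.56,"dz":0.56,"yaw":0.01}, {"dx":-1,"dy":0.55,"dz":0.56,"yaw":0}, {"dx":-0.86,"dy":0.48,"dz":0.48,"yaw":0}, {"dx":0,"dy":-0,"dz":-0,"yaw":0}, 
-> [631.8 254.9  70. ] -149.7
```

Request:
{"fn": "drive_tool", "kwargs": {
  "moves": [
    {"claw": -0.1,"dx": -1,"dy": 0.55,"dz": 0.5,"yaw": 0},
    {"claw": -0.1,"dx": -1,"dy": 0.55,"dz": 0.5,"yaw": 0},
    {"claw": -0.1,"dx": -0.85,"dy": 0.5,"dz": 0.5,"yaw": 0},
    {"claw": -0.1,"dx": 0,"dy": 0,"dz": 0.3,"yaw": 0}
  ]
}}

```text
time_s: 5.03
ee_pos: [634.0, 261.0, 62.7]
ee_rot: [179.3, -0.4, -149.6]
force: [0.2, -0.6, 0.1]
gripper_width: 50.1
```

```bash
python3 plan.py 631.8 254.9 6 210.3 5
python3 - <<'E'
from workcell import grab_frame
import cv2
f=grab_frame("wrist"); cv2.imwrite("pics/w1.png",f["color"])
E
```

```text
t5.03 pos [634.  261.   62.7] rot [ 179.3   -0.4 -149.6] F [ 0.2 -0.6  0.1] w50.1 j [  21.   35.   85.    1.   61. -100.]
{"dx":0.09,"dy":-0.07,"dz":1,"yaw":0.02}, {"dx":0.09,"dy":-0.08,"dz":1,"yaw":-0}, {"dx":0.07,"dy":-0.06,"dz":0.83,"yaw":-0}, {"dx":0,"dy":0,"dz":0,"yaw":-0}, 
-> [631.8 254.9   6.1] -149.7
```

View pics/w1.png

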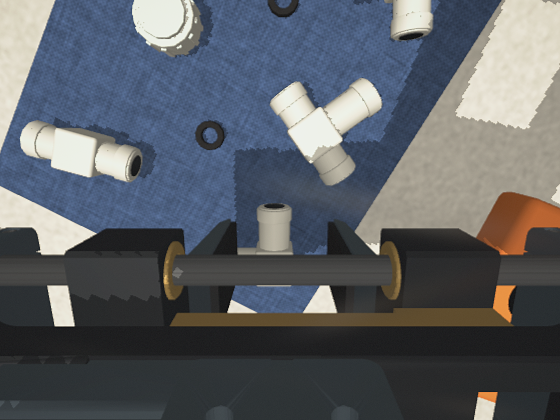

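The elbow's arm sits between the fingers (arm at column 273, fingers at 237 and 330). It needs the small sideways correction the plan gives.

Request:
{"fn": "drive_tool", "kwargs": {
  "moves": [
    {"claw": -0.1,"dx": 0.15,"dy": -0.15,"dz": 0.5,"yaw": 0},
    {"claw": -0.1,"dx": 0.1,"dy": -0.06,"dz": 0.7,"yaw": 0},
    {"claw": -0.1,"dx": 0,"dy": 0,"dz": 0.7,"yaw": 0},
    {"claw": -0.1,"dx": 0,"dy": 0,"dz": 0.4,"yaw": 0}
  ]
}}

```text
time_s: 5.58
ee_pos: [629.2, 251.4, 13.7]
ee_rot: [179.3, -0.6, -149.7]
force: [0.6, 0.4, -0.4]
gripper_width: 49.8
```

```bash
python3 plan.py 631.8 254.9 6 210.3 5
```

```text
t5.58 pos [629.2 251.4  13.7] rot [ 179.3   -0.6 -149.7] F [ 0.6  0.4 -0.4] w49.8 j [  21.   37.   88.    1.   55. -100.]
{"dx":-0.2,"dy":0.09,"dz":0.38,"yaw":-0}, {"dx":0,"dy":-0,"dz":0,"yaw":-0}, 
-> [631.8 255.    6.1] -149.7
```

Request:
{"fn": "drive_tool", "kwargs": {
  "moves": [
    {"claw": -0.1,"dx": -0.15,"dy": 0.1,"dz": 0.3,"yaw": 0},
    {"claw": 0.2,"dx": 0,"dy": 0,"dz": 0.05,"yaw": 0},
    {"claw": 1,"dx": 0,"dy": 0,"dz": 0,"yaw": 0},
    {"claw": 1,"dx": 0,"dy": 0,"dz": 0,"yaw": 0}
  ],
  "grip_force": 20
}}

```text
time_s: 6.08
ee_pos: [631.1, 255.0, 6.0]
ee_rot: [179.3, -0.6, -149.7]
force: [0.2, -0.7, -0.3]
gripper_width: 23.1
```

```bash
python3 plan.py 631.8 254.9 90 210.3 5
```

```text
t6.08 pos [631.1 255.    6. ] rot [ 179.3   -0.6 -149.7] F [ 0.2 -0.7 -0.3] w23.1 j [  21.   38.   88.    1.   55. -100.]
{"dx":-0.01,"dy":-0.01,"dz":-1,"yaw":-0}, {"dx":-0.01,"dy":-0,"dz":-1,"yaw":-0}, {"dx":-0,"dy":-0.01,"dz":-1,"yaw":-0}, {"dx":-0.01,"dy":-0,"dz":-1,"yaw":-0}, {"dx":0,"dy":-0,"dz":-0.2,"yaw":-0}, 
-> [631.8 255.   90. ] -149.7
```

Request:
{"fn": "drive_tool", "kwargs": {
  "moves": [
    {"claw": 1,"dx": 0,"dy": 0,"dz": -0.5,"yaw": 0},
    {"claw": 1,"dx": 0,"dy": 0,"dz": -1,"yaw": 0},
    {"claw": 1,"dx": 0,"dy": 0,"dz": -1,"yaw": 0},
    {"claw": 1,"dx": 0,"dy": 0,"dz": -1,"yaw": 0}
  ]
}}

```text
time_s: 6.58
ee_pos: [631.6, 254.5, 79.0]
ee_rot: [179.3, -0.6, -149.7]
force: [0.0, -0.0, -0.5]
gripper_width: 21.4
```

```bash
python3 plan.py 598 -238 110 -361.5 26
python3 - <<'E'
from workcell import grab_frame
import cv2
f=grab_frame("side"); cv2.imwrite("pics/s1.png",cv2.resize(f["color"][100:260,160:400],None,fx=3,fy=3))
E
```

```text
t6.58 pos [631.6 254.5  79. ] rot [ 179.3   -0.6 -149.7] F [ 0.  -0.  -0.5] w21.4 j [  21.   34.   84.    1.   63. -100.]
{"dx":0.68,"dy":-1,"dz":-0.08,"yaw":1}, {"dx":0.48,"dy":-1,"dz":-0.07,"yaw":1}, {"dx":0.31,"dy":-1,"dz":-0.07,"yaw":1}, {"dx":0.15,"dy":-1,"dz":-0.06,"yaw":1}, {"dx":-0,"dy":-1,"dz":-0.06,"yaw":1}, {"dx":-0.15,"dy":-1,"dz":-0.06,"yaw":1}, {"dx":-0.31,"dy":-1,"dz":-0.07,"yaw":1}, {"dx":-0.49,"dy":-1,"dz":-0.07,"yaw":1}, {"dx":-0.69,"dy":-1,"dz":-0.08,"yaw":1}, {"dx":-0.94,"dy":-1,"dz":-0.09,"yaw":1}, {"dx":-1,"dy":-0.79,"dz":-0.08,"yaw":1}, {"dx":-1,"dy":-0.57,"dz":-0.07,"yaw":1}, {"dx":-1,"dy":-0.38,"dz":-0.07,"yaw":1}, {"dx":-1,"dy":-0.22,"dz":-0.06,"yaw":1}, {"dx":-1,"dy":-0.07,"dz":-0.06,"yaw":1}, {"dx":-1,"dy":0.08,"dz":-0.06,"yaw":1}, {"dx":-1,"dy":0.24,"dz":-0.06,"yaw":1}, {"dx":-1,"dy":0.4,"dz":-0.07,"yaw":1}, {"dx":-1,"dy":0.59,"dz":-0.07,"yaw":1}, {"dx":-1,"dy":0.82,"dz":-0.08,"yaw":1}, {"dx":-0.91,"dy":1,"dz":-0.09,"yaw":1}, {"dx":-0.61,"dy":0.92,"dz":-0.07,"yaw":1}, {"dx":-0,"dy":0,"dz":0,"yaw":1}, {"dx":-0,"dy":0,"dz":0,"yaw":1}, {"dx":-0,"dy":0,"dz":0,"yaw":0.64}, {"dx":-0,"dy":0,"dz":0,"yaw":0}, 
-> [ 598.  -237.9  110. ] -361.5
```

View pics/s1.png

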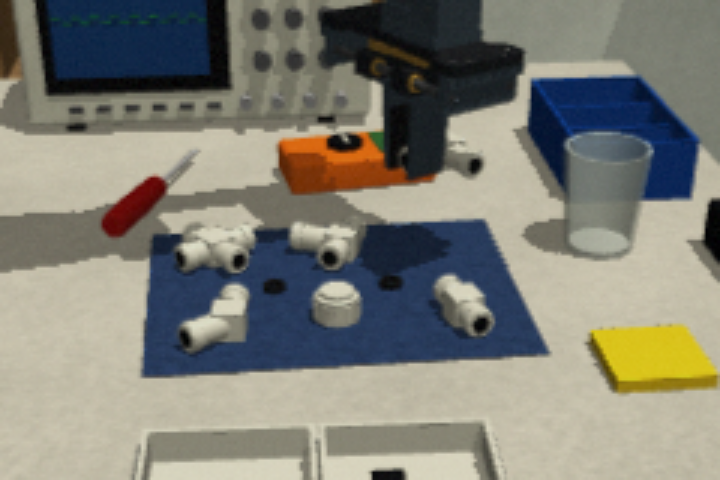

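The elbow is in the grip and off the mat. I'll carry it over.

Request:
{"fn": "drive_tool", "kwargs": {
  "moves": [
    {"claw": 1,"dx": 0.7,"dy": -1,"dz": -0.1,"yaw": 1},
    {"claw": 1,"dx": 0.5,"dy": -1,"dz": -0.1,"yaw": 1},
    {"claw": 1,"dx": 0.3,"dy": -1,"dz": -0.1,"yaw": 1},
    {"claw": 1,"dx": 0.15,"dy": -1,"dz": -0.1,"yaw": 1},
    {"claw": 1,"dx": 0,"dy": -1,"dz": -0.1,"yaw": 1}
  ]
}}

```text
time_s: 7.25
ee_pos: [625.4, 146.4, 95.1]
ee_rot: [179.5, -0.4, 166.1]
force: [0.4, 0.1, -0.1]
gripper_width: 21.6
```

Request:
{"fn": "drive_tool", "kwargs": {
  "moves": [
    {"claw": 1,"dx": -0.15,"dy": -1,"dz": -0.1,"yaw": 1},
    {"claw": 1,"dx": -0.3,"dy": -1,"dz": -0.1,"yaw": 1},
    {"claw": 1,"dx": -0.5,"dy": -1,"dz": -0.1,"yaw": 1},
    {"claw": 1,"dx": -0.7,"dy": -1,"dz": -0.1,"yaw": 1},
    {"claw": 1,"dx": -0.95,"dy": -1,"dz": -0.1,"yaw": 1}
  ]
}}

```text
time_s: 7.88
ee_pos: [614.0, 28.3, 106.2]
ee_rot: [179.7, -0.5, 121.7]
force: [-0.4, -0.3, -0.4]
gripper_width: 21.4
```

```bash
python3 plan.py 598 -238 100 -361.5 20
```

```text
t7.88 pos [614.   28.3 106.2] rot [179.7  -0.5 121.7] F [-0.4 -0.3 -0.4] w21.4 j [  1.  27.  93.   1.  60. -31.]
{"dx":-1,"dy":-0.7,"dz":0.03,"yaw":1}, {"dx":-1,"dy":-0.5,"dz":0.03,"yaw":1}, {"dx":-1,"dy":-0.32,"dz":0.02,"yaw":1}, {"dx":-1,"dy":-0.17,"dz":0.02,"yaw":1}, {"dx":-1,"dy":-0.01,"dz":0.02,"yaw":1}, {"dx":-1,"dy":0.14,"dz":0.02,"yaw":1}, {"dx":-1,"dy":0.29,"dz":0.03,"yaw":1}, {"dx":-1,"dy":0.47,"dz":0.03,"yaw":1}, {"dx":-1,"dy":0.66,"dz":0.03,"yaw":1}, {"dx":-1,"dy":0.91,"dz":0.03,"yaw":1}, {"dx":-0.82,"dy":1,"dz":0.03,"yaw":1}, {"dx":-0.48,"dy":0.8,"dz":0.02,"yaw":1}, {"dx":0.01,"dy":0,"dz":-0,"yaw":1}, {"dx":-0,"dy":0,"dz":-0,"yaw":1}, {"dx":-0,"dy":0,"dz":-0,"yaw":0.33}, {"dx":-0,"dy":0.01,"dz":-0,"yaw":0}, 
-> [ 598.1 -238.1  100. ] -1.5
```

Request:
{"fn": "drive_tool", "kwargs": {
  "moves": [
    {"claw": 1,"dx": -1,"dy": -0.7,"dz": 0,"yaw": 1},
    {"claw": 1,"dx": -1,"dy": -0.5,"dz": 0,"yaw": 1},
    {"claw": 1,"dx": -1,"dy": -0.3,"dz": 0,"yaw": 1},
    {"claw": 1,"dx": -1,"dy": -0.15,"dz": 0,"yaw": 1},
    {"claw": 1,"dx": -1,"dy": 0,"dz": 0,"yaw": 1}
  ]
}}

```text
time_s: 8.5
ee_pos: [607.5, -83.7, 107.3]
ee_rot: [179.9, -0.6, 77.2]
force: [0.6, 0.1, -0.5]
gripper_width: 21.5
```

Request:
{"fn": "drive_tool", "kwargs": {
  "moves": [
    {"claw": 1,"dx": -1,"dy": 0.15,"dz": 0,"yaw": 1},
    {"claw": 1,"dx": -1,"dy": 0.3,"dz": 0,"yaw": 1},
    {"claw": 1,"dx": -1,"dy": 0.5,"dz": 0,"yaw": 1},
    {"claw": 1,"dx": -1,"dy": 0.7,"dz": 0,"yaw": 1},
    {"claw": 1,"dx": -1,"dy": 0.9,"dz": 0,"yaw": 1}
  ]
}}

```text
time_s: 9.12
ee_pos: [597.8, -201.5, 108.1]
ee_rot: [-179.8, -0.6, 32.8]
force: [0.4, -0.0, -0.7]
gripper_width: 21.4
```

```bash
python3 plan.py 598 -238 80 -1.5 20
```

```text
t9.12 pos [ 597.8 -201.5  108.1] rot [-179.8   -0.6   32.8] F [ 0.4 -0.  -0.7] w21.4 j [-20.  28.  91.   1.  61.  37.]
{"dx":-0.64,"dy":1,"dz":0.91,"yaw":1}, {"dx":-0.26,"dy":0.59,"dz":0.49,"yaw":1}, {"dx":0,"dy":-0.01,"dz":0,"yaw":1}, {"dx":0,"dy":0,"dz":0,"yaw":0.99}, {"dx":0,"dy":0,"dz":0,"yaw":0}, 
-> [ 597.9 -237.9   80.1] -1.5
```

Request:
{"fn": "drive_tool", "kwargs": {
  "moves": [
    {"claw": 1,"dx": -0.6,"dy": 0.8,"dz": 0.5,"yaw": 1},
    {"claw": 1,"dx": -0.25,"dy": 0.5,"dz": 0.5,"yaw": 1},
    {"claw": 1,"dx": 0,"dy": 0,"dz": 0.4,"yaw": 1},
    {"claw": 1,"dx": 0,"dy": 0,"dz": 0,"yaw": 0.9},
    {"claw": 1,"dx": 0,"dy": 0,"dz": 0,"yaw": 0}
  ]
}}

```text
time_s: 9.75
ee_pos: [596.1, -236.4, 80.6]
ee_rot: [-179.6, -0.6, -2.0]
force: [0.6, -0.7, -0.1]
gripper_width: 21.5
```

```bash
python3 plan.py 598 -238 13 -1.5 6
```

```text
t9.75 pos [ 596.1 -236.4   80.6] rot [-179.6   -0.6   -2. ] F [ 0.6 -0.7 -0.1] w21.5 j [-23.  30.  91.   1.  58.  69.]
{"dx":0.03,"dy":0.02,"dz":1,"yaw":-0.06}, {"dx":0.03,"dy":0.02,"dz":1,"yaw":0}, {"dx":0.03,"dy":0.03,"dz":1,"yaw":0}, {"dx":0.01,"dy":0.01,"dz":0.38,"yaw":0}, {"dx":-0,"dy":-0,"dz":0,"yaw":0}, 
-> [ 598. -238.   13.] -1.5
```

Request:
{"fn": "drive_tool", "kwargs": {
  "moves": [
    {"claw": 1,"dx": 0,"dy": 0,"dz": 0.8,"yaw": 0},
    {"claw": 1,"dx": 0,"dy": 0,"dz": 1,"yaw": 0},
    {"claw": 1,"dx": 0,"dy": 0,"dz": 0.7,"yaw": 0},
    {"claw": 1,"dx": 0,"dy": 0,"dz": 0.4,"yaw": 0},
    {"claw": 1,"dx": 0,"dy": 0,"dz": 0,"yaw": 0}
  ]
}}

```text
time_s: 10.38
ee_pos: [596.4, -235.4, 18.8]
ee_rot: [-179.6, -0.6, -1.6]
force: [-0.3, 0.5, -0.2]
gripper_width: 21.0
```

```bash
python3 plan.py 598 -238 12.5 -1.5 6
```

```text
t10.38 pos [ 596.4 -235.4   18.8] rot [-179.6   -0.6   -1.6] F [-0.3  0.5 -0.2] w21.0 j [-23.  34.  95.   1.  51.  68.]
{"dx":0.08,"dy":0.13,"dz":0.32,"yaw":-0.01}, {"dx":0,"dy":-0,"dz":-0,"yaw":-0}, 
-> [ 598.  -238.1   12.4] -1.5
```

Request:
{"fn": "drive_tool", "kwargs": {
  "moves": [
    {"claw": 1,"dx": 0,"dy": 0,"dz": 0.3,"yaw": 0},
    {"claw": 1,"dx": 0,"dy": 0,"dz": 0,"yaw": 0},
    {"claw": 0.1,"dx": 0,"dy": 0,"dz": 0,"yaw": 0},
    {"claw": 0.1,"dx": 0,"dy": 0,"dz": 0,"yaw": 0}
  ]
}}

```text
time_s: 10.88
ee_pos: [597.7, -235.9, 14.1]
ee_rot: [-179.7, -0.8, -1.6]
force: [-0.3, 0.2, -0.0]
gripper_width: 38.4
```

```bash
python3 plan.py 598 -238 90 -1.5 6
```

```text
t10.88 pos [ 597.7 -235.9   14.1] rot [-179.7   -0.8   -1.6] F [-0.3  0.2 -0. ] w38.4 j [-23.  34.  95.   1.  50.  68.]
{"dx":0,"dy":0.03,"dz":-1,"yaw":-0.01}, {"dx":0.01,"dy":0.03,"dz":-1,"yaw":-0}, {"dx":0,"dy":0.02,"dz":-1,"yaw":-0}, {"dx":0.01,"dy":0.02,"dz":-0.79,"yaw":-0}, {"dx":-0,"dy":0,"dz":-0,"yaw":-0}, 
-> [ 598.1 -237.9   89.9] -1.5
```

Request:
{"fn": "drive_tool", "kwargs": {
  "moves": [
    {"claw": 0.1,"dx": 0,"dy": 0,"dz": -0.6,"yaw": 0},
    {"claw": 0.1,"dx": 0,"dy": 0,"dz": -1,"yaw": 0},
    {"claw": 0.1,"dx": 0,"dy": 0,"dz": -1,"yaw": 0},
    {"claw": 0,"dx": 0,"dy": 0,"dz": -1,"yaw": 0}
  ]
}}

```text
time_s: 11.38
ee_pos: [596.5, -236.3, 89.9]
ee_rot: [-179.7, -0.8, -1.6]
force: [-0.2, -0.1, 0.3]
gripper_width: 45.0
```

```bash
python3 plan.py 539.1 261.8 100 156.2 25;  python3 - <<'E'
from workcell import grab_frame
import cv2,numpy as np
for n in ("side","scene"):
    f=grab_frame(n); cv2.imwrite(f"pics/{n}2.png",cv2.resize(f["color"][220:360,170:370] if n=="side" else f["color"][160:280,100:300],None,fx=3,fy=3))
E
```

```text
t11.38 pos [ 596.5 -236.3   89.9] rot [-179.7   -0.8   -1.6] F [-0.2 -0.1  0.3] w45.0 j [-23.  29.  91.   1.  59.  68.]
{"dx":-0.14,"dy":-1,"dz":-0.02,"yaw":-1}, {"dx":0.01,"dy":-1,"dz":-0.02,"yaw":-1}, {"dx":0.16,"dy":-1,"dz":-0.02,"yaw":-1}, {"dx":0.32,"dy":-1,"dz":-0.02,"yaw":-1}, {"dx":0.49,"dy":-1,"dz":-0.02,"yaw":-1}, {"dx":0.69,"dy":-1,"dz":-0.02,"yaw":-1}, {"dx":0.95,"dy":-1,"dz":-0.03,"yaw":-1}, {"dx":1,"dy":-0.78,"dz":-0.03,"yaw":-1}, {"dx":1,"dy":-0.56,"dz":-0.02,"yaw":-1}, {"dx":1,"dy":-0.38,"dz":-0.02,"yaw":-1}, {"dx":1,"dy":-0.22,"dz":-0.02,"yaw":-1}, {"dx":1,"dy":-0.06,"dz":-0.02,"yaw":-1}, {"dx":1,"dy":0.09,"dz":-0.02,"yaw":-1}, {"dx":1,"dy":0.24,"dz":-0.02,"yaw":-1}, {"dx":1,"dy":0.41,"dz":-0.02,"yaw":-1}, {"dx":1,"dy":0.59,"dz":-0.02,"yaw":-1}, {"dx":1,"dy":0.82,"dz":-0.03,"yaw":-1}, {"dx":0.91,"dy":1,"dz":-0.03,"yaw":-1}, {"dx":0.66,"dy":1,"dz":-0.03,"yaw":-0.36}, {"dx":0.59,"dy":1,"dz":-0.02,"yaw":0}, {"dx":0.59,"dy":1,"dz":-0.03,"yaw":0}, {"dx":0.59,"dy":1,"dz":-0.02,"yaw":0}, {"dx":0.09,"dy":0.15,"dz":-0.01,"yaw":0}, {"dx":-0,"dy":0,"dz":0,"yaw":0}, 
-> [539.  261.7 100.1] 156.2
```

View pics/side2.png

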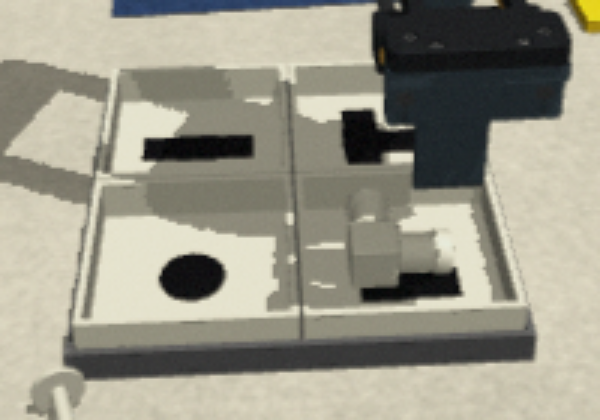

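View pics/scene2.png

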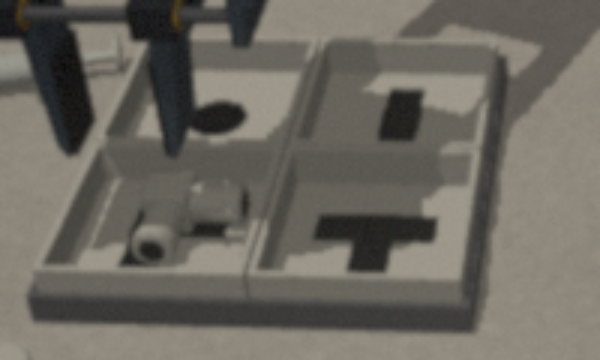

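The elbow lies flat in the L compartment. Tee next.

Request:
{"fn": "drive_tool", "kwargs": {
  "moves": [
    {"claw": 0,"dx": -0.15,"dy": -1,"dz": -0.1,"yaw": -1},
    {"claw": 0,"dx": 0,"dy": -1,"dz": -0.1,"yaw": -1},
    {"claw": 0,"dx": 0.15,"dy": -1,"dz": 0,"yaw": -1},
    {"claw": 0,"dx": 0.3,"dy": -1,"dz": 0,"yaw": -1},
    {"claw": 0,"dx": 0.5,"dy": -1,"dz": 0,"yaw": -1}
  ]
}}

```text
time_s: 12.1
ee_pos: [583.5, -132.7, 94.9]
ee_rot: [179.4, -0.9, 42.6]
force: [1.0, 0.9, 0.1]
gripper_width: 45.7
```

Request:
{"fn": "drive_tool", "kwargs": {
  "moves": [
    {"claw": 0,"dx": 0.7,"dy": -1,"dz": 0,"yaw": -1},
    {"claw": 0,"dx": 0.95,"dy": -1,"dz": 0,"yaw": -1},
    {"claw": 0,"dx": 1,"dy": -0.8,"dz": 0,"yaw": -1},
    {"claw": 0,"dx": 1,"dy": -0.55,"dz": 0,"yaw": -1},
    {"claw": 0,"dx": 1,"dy": -0.4,"dz": 0,"yaw": -1}
  ]
}}

```text
time_s: 12.72
ee_pos: [563.2, -7.9, 93.1]
ee_rot: [179.1, -0.2, 87.0]
force: [-0.8, 0.4, 0.4]
gripper_width: 45.4
```

```bash
python3 plan.py 539.1 261.8 100 156.2 25
```

```text
t12.72 pos [563.2  -7.9  93.1] rot [179.1  -0.2  87. ] F [-0.8  0.4  0.4] w45.4 j [ -2.  23. 102.   0.  55.   1.]
{"dx":1,"dy":-0.14,"dz":-0.03,"yaw":-1}, {"dx":1,"dy":0.01,"dz":-0.02,"yaw":-1}, {"dx":1,"dy":0.16,"dz":-0.03,"yaw":-1}, {"dx":1,"dy":0.32,"dz":-0.03,"yaw":-1}, {"dx":1,"dy":0.49,"dz":-0.03,"yaw":-1}, {"dx":1,"dy":0.7,"dz":-0.03,"yaw":-1}, {"dx":1,"dy":0.95,"dz":-0.03,"yaw":-1}, {"dx":0.78,"dy":1,"dz":-0.03,"yaw":-1}, {"dx":0.56,"dy":1,"dz":-0.03,"yaw":-0.05}, {"dx":0.55,"dy":1,"dz":-0.03,"yaw":0}, {"dx":0.55,"dy":1,"dz":-0.03,"yaw":0}, {"dx":0.52,"dy":0.92,"dz":-0.02,"yaw":0}, {"dx":-0,"dy":0,"dz":-0,"yaw":0}, 
-> [539.  261.8  99.9] 156.2
```

Request:
{"fn": "drive_tool", "kwargs": {
  "moves": [
    {"claw": 0,"dx": 1,"dy": -0.15,"dz": 0,"yaw": -1},
    {"claw": 0,"dx": 1,"dy": 0,"dz": 0,"yaw": -1},
    {"claw": 0,"dx": 1,"dy": 0.15,"dz": 0,"yaw": -1},
    {"claw": 0,"dx": 1,"dy": 0.3,"dz": 0,"yaw": -1},
    {"claw": 0,"dx": 1,"dy": 0.5,"dz": 0,"yaw": -1}
  ]
}}

```text
time_s: 13.35
ee_pos: [549.8, 98.6, 91.6]
ee_rot: [179.3, 0.3, 131.5]
force: [-1.2, -0.4, 0.0]
gripper_width: 45.6
```

```bash
python3 plan.py 539.1 261.8 70 156.2 25
```

```text
t13.35 pos [549.8  98.6  91.6] rot [179.3   0.3 131.5] F [-1.2 -0.4  0. ] w45.6 j [  9.  23. 102.   0.  54. -33.]
{"dx":1,"dy":0.77,"dz":0.17,"yaw":-1}, {"dx":0.95,"dy":1,"dz":0.18,"yaw":-1}, {"dx":0.7,"dy":1,"dz":0.16,"yaw":-0.88}, {"dx":0.52,"dy":1,"dz":0.15,"yaw":0}, {"dx":0.52,"dy":1,"dz":0.15,"yaw":0}, {"dx":0.52,"dy":1,"dz":0.15,"yaw":0}, {"dx":0.44,"dy":0.83,"dz":0.12,"yaw":0}, {"dx":-0,"dy":-0,"dz":-0,"yaw":0}, 
-> [539.1 261.9  70. ] 156.2
```

Request:
{"fn": "drive_tool", "kwargs": {
  "moves": [
    {"claw": 0,"dx": 1,"dy": 0.75,"dz": 0.1,"yaw": -1},
    {"claw": 0,"dx": 0.95,"dy": 1,"dz": 0.2,"yaw": -1},
    {"claw": 0,"dx": 0.7,"dy": 1,"dz": 0.2,"yaw": -0.8},
    {"claw": 0,"dx": 0.5,"dy": 1,"dz": 0.1,"yaw": 0},
    {"claw": 0,"dx": 0.5,"dy": 1,"dz": 0.1,"yaw": 0}
  ]
}}

```text
time_s: 13.98
ee_pos: [540.1, 223.6, 75.9]
ee_rot: [179.6, 0.5, 156.4]
force: [0.4, -0.5, -0.5]
gripper_width: 45.3
```

```bash
python3 plan.py 539.1 261.8 60 156.2 25
```

```text
t13.97 pos [540.1 223.6  75.9] rot [179.6   0.5 156.4] F [ 0.4 -0.5 -0.5] w45.3 j [ 21.  26. 100.  -0.  54. -45.]
{"dx":0.47,"dy":1,"dz":0.46,"yaw":0.03}, {"dx":0.34,"dy":0.73,"dz":0.33,"yaw":-0}, {"dx":0,"dy":-0,"dz":0,"yaw":-0}, 
-> [539.2 261.8  60.1] 156.2
```

Request:
{"fn": "drive_tool", "kwargs": {
  "moves": [
    {"claw": 0,"dx": 0.5,"dy": 1,"dz": 0.3,"yaw": 0},
    {"claw": 0,"dx": 0.2,"dy": 0.5,"dz": 0.3,"yaw": 0},
    {"claw": 0,"dx": 0,"dy": 0,"dz": 0,"yaw": 0},
    {"claw": 0,"dx": 0,"dy": 0,"dz": 0,"yaw": 0}
  ]
}}

```text
time_s: 14.48
ee_pos: [538.4, 257.9, 62.3]
ee_rot: [179.7, 0.4, 156.5]
force: [0.2, 0.2, 0.5]
gripper_width: 45.5
```

```bash
python3 plan.py 539.1 261.8 6 156.2 5
python3 - <<'E'
from workcell import grab_frame
import cv2
f=grab_frame("wrist"); cv2.imwrite("pics/w2.png",f["color"])
E
```

```text
t14.47 pos [538.4 257.9  62.3] rot [179.7   0.4 156.5] F [0.2 0.2 0.5] w45.5 j [ 25.  27.  99.  -0.  53. -42.]
{"dx":0.02,"dy":0.07,"dz":1,"yaw":0.04}, {"dx":0.02,"dy":0.07,"dz":1,"yaw":-0}, {"dx":0.01,"dy":0.05,"dz":0.82,"yaw":-0}, {"dx":-0,"dy":0,"dz":-0,"yaw":-0}, 
-> [539.1 261.8   5.9] 156.2
```

View pics/w2.png

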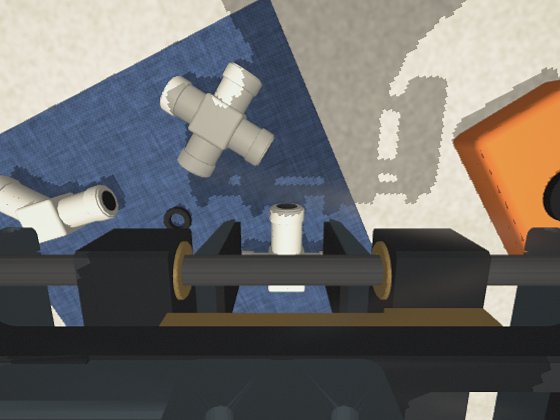

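The tee's long arm (column 287) lies between the fingers (240 to 325), and the cross is clear. Descending with a small correction.

Request:
{"fn": "drive_tool", "kwargs": {
  "moves": [
    {"claw": 0,"dx": 0,"dy": 0.15,"dz": 0.6,"yaw": 0},
    {"claw": 0,"dx": 0,"dy": 0,"dz": 0.8,"yaw": 0},
    {"claw": 0,"dx": 0,"dy": 0,"dz": 0.6,"yaw": 0},
    {"claw": 0,"dx": 0,"dy": 0,"dz": 0.4,"yaw": 0},
    {"claw": 0,"dx": 0,"dy": 0,"dz": 0,"yaw": 0}
  ]
}}

```text
time_s: 15.15
ee_pos: [539.9, 259.0, 10.2]
ee_rot: [179.8, 0.4, 156.4]
force: [-0.1, -0.7, 0.0]
gripper_width: 45.7
```

```bash
python3 plan.py 539.1 261.8 6 156.2 5
```

```text
t15.15 pos [539.9 259.   10.2] rot [179.8   0.4 156.4] F [-0.1 -0.7  0. ] w45.7 j [ 25.  31. 101.  -0.  47. -42.]
{"dx":0.09,"dy":0.11,"dz":0.21,"yaw":0.03}, {"dx":0,"dy":0,"dz":0,"yaw":-0}, 
-> [539.1 261.7   6. ] 156.2
```

Request:
{"fn": "drive_tool", "kwargs": {
  "moves": [
    {"claw": 0,"dx": 0.1,"dy": 0.1,"dz": 0.2,"yaw": 0},
    {"claw": 1,"dx": 0,"dy": 0,"dz": 0,"yaw": 0},
    {"claw": 1,"dx": 0,"dy": 0,"dz": 0,"yaw": 0},
    {"claw": 1,"dx": 0,"dy": 0,"dz": 0,"yaw": 0}
  ]
}}

```text
time_s: 15.65
ee_pos: [539.5, 262.3, 7.0]
ee_rot: [179.7, 0.5, 156.4]
force: [-1.2, -0.2, 0.1]
gripper_width: 21.6
```

Request:
{"fn": "drive_tool", "kwargs": {
  "moves": [
    {"claw": 1,"dx": 0,"dy": 0,"dz": -0.5,"yaw": 0},
    {"claw": 1,"dx": 0,"dy": 0,"dz": -1,"yaw": 0},
    {"claw": 1,"dx": 0,"dy": 0,"dz": -1,"yaw": 0},
    {"claw": 1,"dx": 0,"dy": 0,"dz": -1,"yaw": 0},
    {"claw": 1,"dx": 0,"dy": 0,"dz": -0.5,"yaw": 0}
  ]
}}

```text
time_s: 16.27
ee_pos: [538.7, 262.1, 91.5]
ee_rot: [179.7, 0.5, 156.4]
force: [0.1, -0.3, -1.0]
gripper_width: 21.2
```

```bash
python3 plan.py 602 -118 95 -1.5 25
python3 - <<'E'
from workcell import grab_frame
import cv2
f=grab_frame("side"); cv2.imwrite("pics/s3.png",cv2.resize(f["color"][100:260,160:400],None,fx=3,fy=3))
E
```

```text
t16.27 pos [538.7 262.1  91.5] rot [179.7   0.5 156.4] F [ 0.1 -0.3 -1. ] w21.2 j [ 25.  26.  97.  -0.  57. -41.]
{"dx":-0.65,"dy":-1,"dz":-0.01,"yaw":1}, {"dx":-0.89,"dy":-1,"dz":-0.01,"yaw":1}, {"dx":-1,"dy":-0.83,"dz":-0.01,"yaw":1}, {"dx":-1,"dy":-0.61,"dz":-0.01,"yaw":1}, {"dx":-1,"dy":-0.42,"dz":-0.01,"yaw":1}, {"dx":-1,"dy":-0.25,"dz":-0.01,"yaw":1}, {"dx":-1,"dy":-0.09,"dz":-0.01,"yaw":1}, {"dx":-1,"dy":0.06,"dz":-0.01,"yaw":1}, {"dx":-1,"dy":0.21,"dz":-0.01,"yaw":1}, {"dx":-1,"dy":0.37,"dz":-0.01,"yaw":1}, {"dx":-1,"dy":0.55,"dz":-0.01,"yaw":1}, {"dx":-1,"dy":0.77,"dz":-0.01,"yaw":1}, {"dx":-0.96,"dy":1,"dz":-0.01,"yaw":1}, {"dx":-0.71,"dy":1,"dz":-0.01,"yaw":1}, {"dx":-0.5,"dy":1,"dz":-0.01,"yaw":1}, {"dx":-0.32,"dy":1,"dz":-0.01,"yaw":1}, {"dx":-0.15,"dy":0.86,"dz":-0.02,"yaw":1}, {"dx":0,"dy":-0,"dz":0,"yaw":1}, {"dx":0,"dy":-0,"dz":0,"yaw":0.37}, {"dx":0,"dy":-0,"dz":0,"yaw":0}, 
-> [ 601.9 -118.    95.1] -1.5
```

View pics/s3.png

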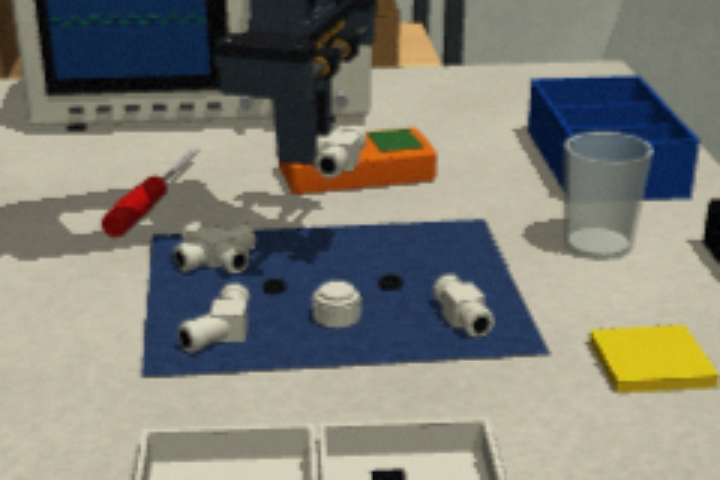

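Request:
{"fn": "drive_tool", "kwargs": {
  "moves": [
    {"claw": 1,"dx": -0.65,"dy": -1,"dz": -0.1,"yaw": 1},
    {"claw": 1,"dx": -0.9,"dy": -1,"dz": 0,"yaw": 1},
    {"claw": 1,"dx": -1,"dy": -0.85,"dz": 0,"yaw": 1},
    {"claw": 1,"dx": -1,"dy": -0.6,"dz": 0,"yaw": 1},
    {"claw": 1,"dx": -1,"dy": -0.4,"dz": 0,"yaw": 1}
  ]
}}

```text
time_s: 16.95
ee_pos: [557.6, 139.8, 93.2]
ee_rot: [179.5, 0.1, 112.2]
force: [0.8, 0.2, 1.1]
gripper_width: 21.3
```

Request:
{"fn": "drive_tool", "kwargs": {
  "moves": [
    {"claw": 1,"dx": -1,"dy": -0.25,"dz": 0,"yaw": 1},
    {"claw": 1,"dx": -1,"dy": -0.1,"dz": 0,"yaw": 1},
    {"claw": 1,"dx": -1,"dy": 0.05,"dz": 0,"yaw": 1},
    {"claw": 1,"dx": -1,"dy": 0.2,"dz": 0,"yaw": 1},
    {"claw": 1,"dx": -1,"dy": 0.35,"dz": 0,"yaw": 1}
  ]
}}

```text
time_s: 17.58
ee_pos: [568.9, 34.4, 90.8]
ee_rot: [179.8, -0.2, 67.8]
force: [0.1, 0.6, -0.1]
gripper_width: 21.8
```

```bash
python3 plan.py 602 -119 85 -1.5 25
```

```text
t17.57 pos [568.9  34.4  90.8] rot [179.8  -0.2  67.8] F [ 0.1  0.6 -0.1] w21.8 j [  2.  24. 101.   0.  55.  24.]
{"dx":-1,"dy":0.69,"dz":0.04,"yaw":1}, {"dx":-1,"dy":0.93,"dz":0.05,"yaw":1}, {"dx":-0.79,"dy":1,"dz":0.05,"yaw":1}, {"dx":-0.57,"dy":1,"dz":0.04,"yaw":1}, {"dx":-0.39,"dy":1,"dz":0.04,"yaw":1}, {"dx":-0.23,"dy":1,"dz":0.04,"yaw":1}, {"dx":-0.05,"dy":0.74,"dz":0.03,"yaw":1}, {"dx":-0,"dy":0,"dz":-0,"yaw":1}, {"dx":-0,"dy":0,"dz":-0,"yaw":0.06}, {"dx":-0,"dy":0,"dz":-0,"yaw":-0}, 
-> [ 602. -119.   85.] -1.5
```

Request:
{"fn": "drive_tool", "kwargs": {
  "moves": [
    {"claw": 1,"dx": -1,"dy": 0.7,"dz": 0,"yaw": 1},
    {"claw": 1,"dx": -1,"dy": 0.95,"dz": 0,"yaw": 1},
    {"claw": 1,"dx": -0.8,"dy": 1,"dz": 0,"yaw": 1},
    {"claw": 1,"dx": -0.55,"dy": 1,"dz": 0,"yaw": 1},
    {"claw": 1,"dx": -0.4,"dy": 0.9,"dz": 0,"yaw": 1}
  ]
}}

```text
time_s: 18.2
ee_pos: [591.6, -87.2, 88.2]
ee_rot: [-179.9, -0.0, 23.3]
force: [0.4, 0.9, -1.0]
gripper_width: 21.6
```

```bash
python3 plan.py 602 -119 80 -1.5 25
```

```text
t18.20 pos [591.6 -87.2  88.2] rot [-179.9   -0.    23.3] F [ 0.4  0.9 -1. ] w21.6 j [-10.  26.  97.   0.  57.  57.]
{"dx":-0.09,"dy":1,"dz":0.25,"yaw":1}, {"dx":0.04,"dy":0.67,"dz":0.16,"yaw":1}, {"dx":-0,"dy":-0,"dz":0,"yaw":0.89}, {"dx":-0,"dy":-0,"dz":0,"yaw":-0}, 
-> [ 602.1 -119.    80. ] -1.5
```

Request:
{"fn": "drive_tool", "kwargs": {
  "moves": [
    {"claw": 1,"dx": 0,"dy": 0.8,"dz": 0.2,"yaw": 1},
    {"claw": 1,"dx": 0.1,"dy": 0.6,"dz": 0.3,"yaw": 1},
    {"claw": 1,"dx": 0,"dy": 0,"dz": 0.2,"yaw": 0.85},
    {"claw": 1,"dx": 0,"dy": 0,"dz": 0,"yaw": 0},
    {"claw": 1,"dx": 0,"dy": 0,"dz": 0,"yaw": 0}
  ]
}}

```text
time_s: 18.82
ee_pos: [601.8, -115.5, 71.5]
ee_rot: [-179.9, 0.3, -2.0]
force: [0.5, -0.2, -1.1]
gripper_width: 21.4
```

```bash
python3 plan.py 602 -119 13 -1.5 25
```

```text
t18.82 pos [ 601.8 -115.5   71.5] rot [-179.9    0.3   -2. ] F [ 0.5 -0.2 -1.1] w21.4 j [-12.  28.  95.   0.  56.  80.]
{"dx":0.01,"dy":0.06,"dz":1,"yaw":-0.06}, {"dx":0,"dy":0.06,"dz":1,"yaw":0}, {"dx":0.01,"dy":0.05,"dz":0.93,"yaw":0}, {"dx":-0,"dy":0,"dz":-0,"yaw":0}, 
-> [ 602.1 -119.    12.9] -1.5
```

Request:
{"fn": "drive_tool", "kwargs": {
  "moves": [
    {"claw": 1,"dx": 0,"dy": 0.15,"dz": 0.6,"yaw": 0},
    {"claw": 1,"dx": 0,"dy": 0,"dz": 0.9,"yaw": 0},
    {"claw": 1,"dx": 0,"dy": 0,"dz": 0.6,"yaw": 0},
    {"claw": 1,"dx": 0,"dy": 0,"dz": 0.4,"yaw": 0},
    {"claw": 1,"dx": 0,"dy": 0,"dz": 0,"yaw": 0}
  ]
}}

```text
time_s: 19.45
ee_pos: [601.2, -118.3, 18.6]
ee_rot: [-179.9, 0.3, -1.7]
force: [1.0, 0.6, 0.2]
gripper_width: 21.4
```

```bash
python3 plan.py 602 -119 13 -1.5 25
```

```text
t19.45 pos [ 601.2 -118.3   18.6] rot [-179.9    0.3   -1.7] F [1.  0.6 0.2] w21.4 j [-12.  32.  98.   0.  50.  79.]
{"dx":0.04,"dy":0.03,"dz":0.28,"yaw":-0.03}, {"dx":0,"dy":0,"dz":-0,"yaw":0}, 
-> [ 601.9 -118.9   13. ] -1.5
```

Request:
{"fn": "drive_tool", "kwargs": {
  "moves": [
    {"claw": 1,"dx": 0,"dy": 0,"dz": 0.25,"yaw": 0},
    {"claw": 1,"dx": 0,"dy": 0,"dz": 0,"yaw": 0},
    {"claw": 0.1,"dx": 0,"dy": 0,"dz": 0,"yaw": 0},
    {"claw": 0.1,"dx": 0,"dy": 0,"dz": 0,"yaw": 0}
  ]
}}

```text
time_s: 19.95
ee_pos: [602.3, -118.5, 14.7]
ee_rot: [-179.9, 0.1, -1.7]
force: [0.0, -0.3, 0.1]
gripper_width: 39.0
```

Request:
{"fn": "drive_tool", "kwargs": {
  "moves": [
    {"claw": 0.1,"dx": 0,"dy": 0,"dz": -0.6,"yaw": 0},
    {"claw": 0.1,"dx": 0,"dy": 0,"dz": -1,"yaw": 0},
    {"claw": 0.1,"dx": 0,"dy": 0,"dz": -1,"yaw": 0},
    {"claw": 0,"dx": 0,"dy": 0,"dz": -1,"yaw": 0}
  ]
}}

```text
time_s: 20.45
ee_pos: [602.2, -118.6, 90.3]
ee_rot: [-179.9, 0.1, -1.7]
force: [-0.1, 0.2, -0.1]
gripper_width: 45.3
```

```bash
python3 plan.py 655.6 122.8 100 104 25;  python3 - <<'E'
from workcell import grab_frame
import cv2,numpy as np
for n in ("side",):
    f=grab_frame(n); cv2.imwrite(f"pics/{n}4.png",cv2.resize(f["color"][220:360,170:370],None,fx=3,fy=3))
E
```

```text
t20.45 pos [ 602.2 -118.6   90.3] rot [-1.799e+02  1.000e-01 -1.700e+00] F [-0.1  0.2 -0.1] w45.3 j [-12.  27.  94.   0.  59.  79.]
{"dx":0.19,"dy":-1,"dz":-0.04,"yaw":-1}, {"dx":0.35,"dy":-1,"dz":-0.04,"yaw":-1}, {"dx":0.53,"dy":-1,"dz":-0.04,"yaw":-1}, {"dx":0.74,"dy":-1,"dz":-0.05,"yaw":-1}, {"dx":1,"dy":-0.99,"dz":-0.06,"yaw":-1}, {"dx":1,"dy":-0.73,"dz":-0.05,"yaw":-1}, {"dx":1,"dy":-0.53,"dz":-0.04,"yaw":-1}, {"dx":1,"dy":-0.35,"dz":-0.04,"yaw":-1}, {"dx":1,"dy":-0.18,"dz":-0.04,"yaw":-1}, {"dx":1,"dy":-0.03,"dz":-0.04,"yaw":-1}, {"dx":1,"dy":0.11,"dz":-0.04,"yaw":-1}, {"dx":0.05,"dy":0.02,"dz":-0,"yaw":-1}, {"dx":-0,"dy":-0,"dz":-0,"yaw":-0.3}, {"dx":-0,"dy":-0,"dz":-0,"yaw":-0}, 
-> [655.7 122.9  99.9] 104.0
```

View pics/side4.png

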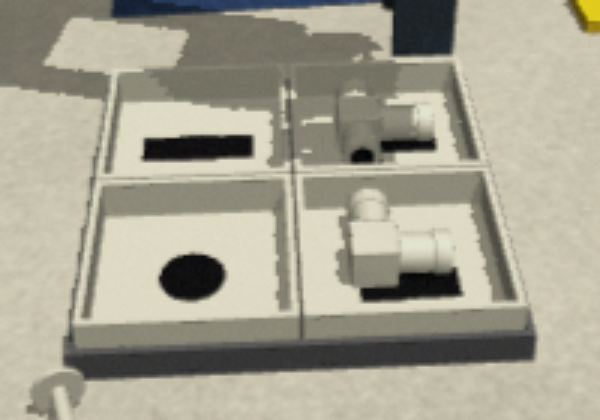

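The tee and elbow both lie flat on their outlines. Coupling next, gripped on its block.

Request:
{"fn": "drive_tool", "kwargs": {
  "moves": [
    {"claw": 0,"dx": 0.2,"dy": -1,"dz": 0,"yaw": -1},
    {"claw": 0,"dx": 0.35,"dy": -1,"dz": 0,"yaw": -1},
    {"claw": 0,"dx": 0.55,"dy": -1,"dz": 0,"yaw": -1},
    {"claw": 0,"dx": 0.75,"dy": -1,"dz": 0,"yaw": -1},
    {"claw": 0,"dx": 1,"dy": -1,"dz": 0,"yaw": -1}
  ]
}}

```text
time_s: 21.12
ee_pos: [631.0, -3.2, 97.6]
ee_rot: [179.6, -0.4, 42.4]
force: [0.3, 1.0, 1.2]
gripper_width: 45.6
```

```bash
python3 plan.py 655.6 122.8 75 104 25
```

```text
t21.12 pos [631.   -3.2  97.6] rot [179.6  -0.4  42.4] F [0.3 1.  1.2] w45.6 j [-1. 28. 92. -0. 60. 46.]
{"dx":1,"dy":-0.74,"dz":0.22,"yaw":-1}, {"dx":1,"dy":-0.53,"dz":0.2,"yaw":-1}, {"dx":1,"dy":-0.35,"dz":0.19,"yaw":-1}, {"dx":1,"dy":-0.19,"dz":0.18,"yaw":-1}, {"dx":1,"dy":-0.04,"dz":0.17,"yaw":-1}, {"dx":0.96,"dy":0.11,"dz":0.17,"yaw":-1}, {"dx":-0,"dy":-0,"dz":-0,"yaw":-1}, {"dx":-0,"dy":-0,"dz":-0,"yaw":-0.16}, {"dx":-0,"dy":-0,"dz":-0,"yaw":-0}, 
-> [655.6 122.8  75. ] 104.0
```

Request:
{"fn": "drive_tool", "kwargs": {
  "moves": [
    {"claw": 0,"dx": 1,"dy": -0.75,"dz": 0.2,"yaw": -1},
    {"claw": 0,"dx": 1,"dy": -0.55,"dz": 0.2,"yaw": -1},
    {"claw": 0,"dx": 1,"dy": -0.35,"dz": 0.2,"yaw": -1},
    {"claw": 0,"dx": 1,"dy": -0.2,"dz": 0.1,"yaw": -1},
    {"claw": 0,"dx": 0.9,"dy": 0,"dz": 0.1,"yaw": -1}
  ]
}}

```text
time_s: 21.75
ee_pos: [652.1, 107.0, 83.4]
ee_rot: [179.2, -0.0, 86.9]
force: [1.0, -0.2, 0.3]
gripper_width: 45.1
```

```bash
python3 plan.py 655.6 122.8 65 104 25
```

```text
t21.75 pos [652.1 107.   83.4] rot [179.2  -0.   86.9] F [ 1.  -0.2  0.3] w45.1 j [ 8. 31. 88. -0. 60. 12.]
{"dx":0.8,"dy":0.13,"dz":0.92,"yaw":-1}, {"dx":0,"dy":0,"dz":0,"yaw":-0.99}, {"dx":0,"dy":0,"dz":0,"yaw":0}, 
-> [655.6 122.8  65. ] 104.0
```

Request:
{"fn": "drive_tool", "kwargs": {
  "moves": [
    {"claw": 0,"dx": 0.6,"dy": 0.1,"dz": 0.3,"yaw": -1},
    {"claw": 0,"dx": 0,"dy": 0,"dz": 0.3,"yaw": -0.9},
    {"claw": 0,"dx": 0,"dy": 0,"dz": 0,"yaw": 0},
    {"claw": 0,"dx": 0,"dy": 0,"dz": 0,"yaw": 0}
  ]
}}

```text
time_s: 22.25
ee_pos: [655.6, 121.1, 72.3]
ee_rot: [179.1, 0.2, 103.7]
force: [-0.5, 0.4, -0.1]
gripper_width: 45.7
```

```bash
python3 plan.py 655.6 122.8 6 104 25;python3 - <<'E'
from workcell import grab_frame
import cv2
f=grab_frame("wrist"); cv2.imwrite("pics/w3.png",f["color"])
E
```

```text
t22.25 pos [655.6 121.1  72.3] rot [179.1   0.2 103.7] F [-0.5  0.4 -0.1] w45.7 j [10. 32. 88. -0. 59. -4.]
{"dx":0.03,"dy":0.01,"dz":1,"yaw":-0.03}, {"dx":0.02,"dy":0,"dz":1,"yaw":0}, {"dx":0.03,"dy":0.01,"dz":1,"yaw":0}, {"dx":0,"dy":0,"dz":0.32,"yaw":0}, {"dx":0,"dy":0,"dz":-0,"yaw":0}, 
-> [655.6 122.7   5.9] 104.0
```

View pics/w3.png

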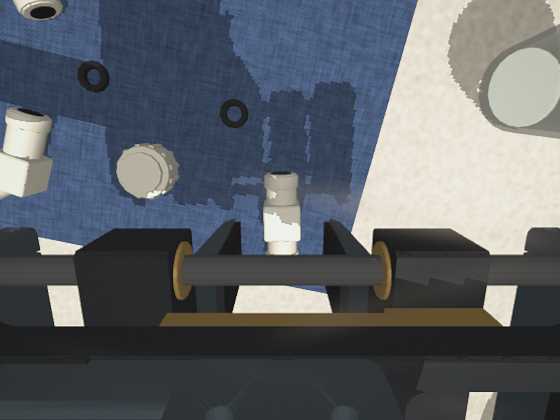

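The coupling is centred between the fingers (column 282). Descending.

Request:
{"fn": "drive_tool", "kwargs": {
  "moves": [
    {"claw": 0,"dx": 0.1,"dy": 0,"dz": 0.7,"yaw": 0},
    {"claw": 0,"dx": 0,"dy": 0,"dz": 1,"yaw": 0},
    {"claw": 0,"dx": 0,"dy": 0,"dz": 0.7,"yaw": 0},
    {"claw": 0,"dx": 0,"dy": 0,"dz": 0.4,"yaw": 0},
    {"claw": 0,"dx": 0,"dy": 0,"dz": 0,"yaw": 0}
  ]
}}

```text
time_s: 22.92
ee_pos: [655.9, 122.6, 13.1]
ee_rot: [179.1, 0.2, 103.6]
force: [0.8, -0.5, -0.2]
gripper_width: 45.8
```

```bash
python3 plan.py 655.6 122.8 6 104 25
```

```text
t22.93 pos [655.9 122.6  13.1] rot [179.1   0.2 103.6] F [ 0.8 -0.5 -0.2] w45.8 j [10. 36. 92. -0. 52. -4.]
{"dx":0.01,"dy":-0.01,"dz":0.35,"yaw":-0.05}, {"dx":0,"dy":-0,"dz":0,"yaw":-0}, 
-> [655.6 122.8   6.1] 104.0
```

Request:
{"fn": "drive_tool", "kwargs": {
  "moves": [
    {"claw": 0,"dx": 0,"dy": 0,"dz": 0.3,"yaw": 0},
    {"claw": 1,"dx": 0,"dy": 0,"dz": 0,"yaw": 0},
    {"claw": 1,"dx": 0,"dy": 0,"dz": 0,"yaw": 0},
    {"claw": 1,"dx": 0,"dy": 0,"dz": 0,"yaw": 0}
  ]
}}

```text
time_s: 23.42
ee_pos: [657.1, 122.8, 8.2]
ee_rot: [178.9, 0.2, 103.5]
force: [-0.0, -0.7, 0.1]
gripper_width: 26.1
```

Request:
{"fn": "drive_tool", "kwargs": {
  "moves": [
    {"claw": 1,"dx": 0,"dy": 0,"dz": -0.5,"yaw": 0},
    {"claw": 1,"dx": 0,"dy": 0,"dz": -1,"yaw": 0},
    {"claw": 1,"dx": 0,"dy": 0,"dz": -1,"yaw": 0},
    {"claw": 1,"dx": 0,"dy": 0,"dz": -1,"yaw": 0},
    {"claw": 1,"dx": 0,"dy": 0,"dz": -0.5,"yaw": 0}
  ]
}}

```text
time_s: 24.05
ee_pos: [655.6, 122.8, 92.9]
ee_rot: [178.8, 0.2, 103.5]
force: [-0.0, -0.1, -0.3]
gripper_width: 26.2
```

```bash
python3 plan.py 469 -116 95 -1.5 25
python3 - <<'E'
from workcell import grab_frame
import cv2
f=grab_frame("side"); cv2.imwrite("pics/s5.png",cv2.resize(f["color"][100:260,160:400],None,fx=3,fy=3))
E
```

```text
t24.05 pos [655.6 122.8  92.9] rot [178.8   0.2 103.5] F [-0.  -0.1 -0.3] w26.2 j [10. 31. 87. -0. 61. -4.]
{"dx":-0.79,"dy":-1,"dz":-0.01,"yaw":1}, {"dx":-1,"dy":-0.93,"dz":-0.01,"yaw":1}, {"dx":-1,"dy":-0.68,"dz":-0.01,"yaw":1}, {"dx":-1,"dy":-0.48,"dz":-0.01,"yaw":1}, {"dx":-1,"dy":-0.31,"dz":-0.01,"yaw":1}, {"dx":-1,"dy":-0.15,"dz":-0.01,"yaw":1}, {"dx":-1,"dy":0,"dz":-0.01,"yaw":1}, {"dx":-1,"dy":0.15,"dz":-0.01,"yaw":1}, {"dx":-1,"dy":0.31,"dz":-0,"yaw":1}, {"dx":-1,"dy":0.48,"dz":-0.01,"yaw":1}, {"dx":-1,"dy":0.69,"dz":-0,"yaw":1}, {"dx":-1,"dy":0.93,"dz":-0.01,"yaw":1}, {"dx":-0.79,"dy":1,"dz":-0.01,"yaw":0.22}, {"dx":-0.07,"dy":0.09,"dz":0,"yaw":0}, {"dx":0,"dy":-0,"dz":0,"yaw":0}, 
-> [ 469.  -116.    95.1] -1.5
```

View pics/s5.png

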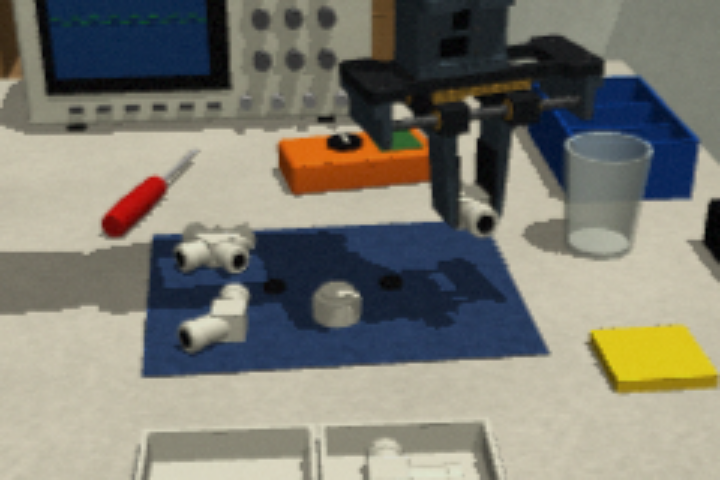

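Request:
{"fn": "drive_tool", "kwargs": {
  "moves": [
    {"claw": 1,"dx": -0.8,"dy": -1,"dz": 0,"yaw": 1},
    {"claw": 1,"dx": -1,"dy": -0.95,"dz": 0,"yaw": 1},
    {"claw": 1,"dx": -1,"dy": -0.7,"dz": 0,"yaw": 1},
    {"claw": 1,"dx": -1,"dy": -0.5,"dz": 0,"yaw": 1},
    {"claw": 1,"dx": -1,"dy": -0.3,"dz": 0,"yaw": 1}
  ]
}}

```text
time_s: 24.72
ee_pos: [578.0, 27.2, 90.7]
ee_rot: [179.0, -0.7, 59.3]
force: [-0.1, -0.6, -0.8]
gripper_width: 26.0
```

```bash
python3 plan.py 469 -116 90 -1.5 25
```

```text
t24.73 pos [578.   27.2  90.7] rot [179.   -0.7  59.3] F [-0.1 -0.6 -0.8] w26.0 j [  2.  24. 100.   0.  55.  32.]
{"dx":-1,"dy":-0.12,"dz":0,"yaw":1}, {"dx":-1,"dy":0.04,"dz":0,"yaw":1}, {"dx":-1,"dy":0.19,"dz":0.01,"yaw":1}, {"dx":-1,"dy":0.35,"dz":0,"yaw":1}, {"dx":-1,"dy":0.53,"dz":0.01,"yaw":1}, {"dx":-1,"dy":0.73,"dz":0.01,"yaw":1}, {"dx":-1,"dy":1,"dz":0,"yaw":1}, {"dx":-0.67,"dy":0.91,"dz":0.01,"yaw":0.08}, {"dx":0,"dy":-0,"dz":-0,"yaw":-0}, 
-> [ 469.  -116.1   89.9] -1.5
```

Request:
{"fn": "drive_tool", "kwargs": {
  "moves": [
    {"claw": 1,"dx": -1,"dy": -0.1,"dz": 0,"yaw": 1},
    {"claw": 1,"dx": -1,"dy": 0.05,"dz": 0,"yaw": 1},
    {"claw": 1,"dx": -1,"dy": 0.2,"dz": 0,"yaw": 1},
    {"claw": 1,"dx": -1,"dy": 0.35,"dz": 0,"yaw": 1},
    {"claw": 1,"dx": -1,"dy": 0.5,"dz": 0,"yaw": 1}
  ]
}}

```text
time_s: 25.35
ee_pos: [510.5, -57.7, 87.7]
ee_rot: [179.8, -1.0, 14.9]
force: [-0.9, -0.1, -0.2]
gripper_width: 25.9
```

```bash
python3 plan.py 469 -116 80 -1.5 25
```

```text
t25.35 pos [510.5 -57.7  87.7] rot [179.8  -1.   14.9] F [-0.9 -0.1 -0.2] w25.9 j [ -8.  19. 109.   0.  51.  67.]
{"dx":-1,"dy":0.83,"dz":0.14,"yaw":1}, {"dx":-0.89,"dy":1,"dz":0.14,"yaw":0.91}, {"dx":-0.53,"dy":0.78,"dz":0.1,"yaw":-0}, {"dx":0,"dy":-0,"dz":0,"yaw":-0}, 
-> [ 468.9 -116.1   80.1] -1.5
```

Request:
{"fn": "drive_tool", "kwargs": {
  "moves": [
    {"claw": 1,"dx": -0.9,"dy": 0.8,"dz": 0.1,"yaw": 1},
    {"claw": 1,"dx": -0.8,"dy": 0.9,"dz": 0.1,"yaw": 0.9},
    {"claw": 1,"dx": -0.4,"dy": 0.5,"dz": 0.2,"yaw": 0},
    {"claw": 1,"dx": 0,"dy": 0,"dz": 0.2,"yaw": 0},
    {"claw": 1,"dx": 0,"dy": 0,"dz": 0,"yaw": 0}
  ]
}}

```text
time_s: 25.98
ee_pos: [472.6, -108.6, 73.5]
ee_rot: [-179.8, -0.9, -1.8]
force: [-0.3, 0.3, -1.3]
gripper_width: 25.8
```

```bash
python3 plan.py 469 -116 14 -1.5 25
```

```text
t25.98 pos [ 472.6 -108.6   73.5] rot [-179.8   -0.9   -1.8] F [-0.3  0.3 -1.3] w25.8 j [-15.  18. 113.   0.  48.  77.]
{"dx":-0.06,"dy":0.13,"dz":1,"yaw":-0.04}, {"dx":-0.05,"dy":0.12,"dz":1,"yaw":-0}, {"dx":-0.06,"dy":0.12,"dz":0.97,"yaw":-0}, {"dx":0,"dy":0,"dz":0,"yaw":-0}, 
-> [ 469.  -115.9   14.1] -1.5
```

Request:
{"fn": "drive_tool", "kwargs": {
  "moves": [
    {"claw": 1,"dx": -0.1,"dy": 0.3,"dz": 0.5,"yaw": 0},
    {"claw": 1,"dx": 0,"dy": 0.1,"dz": 0.8,"yaw": 0},
    {"claw": 1,"dx": 0,"dy": 0,"dz": 0.7,"yaw": 0},
    {"claw": 1,"dx": 0,"dy": 0,"dz": 0.4,"yaw": 0},
    {"claw": 1,"dx": 0,"dy": 0,"dz": 0,"yaw": 0}
  ]
}}

```text
time_s: 26.6
ee_pos: [472.5, -115.8, 22.4]
ee_rot: [-179.8, -0.9, -1.5]
force: [0.6, -0.6, 0.5]
gripper_width: 26.1
```

```bash
python3 plan.py 469 -116 14 -1.5 25
```

```text
t26.60 pos [ 472.5 -115.8   22.4] rot [-179.8   -0.9   -1.5] F [ 0.6 -0.6  0.5] w26.1 j [-15.  22. 116.   1.  40.  76.]
{"dx":-0.17,"dy":0.01,"dz":0.42,"yaw":-0}, {"dx":-0,"dy":0,"dz":-0,"yaw":-0}, 
-> [ 469.1 -116.    14. ] -1.5
```

Request:
{"fn": "drive_tool", "kwargs": {
  "moves": [
    {"claw": 1,"dx": -0.15,"dy": 0,"dz": 0.3,"yaw": 0},
    {"claw": 1,"dx": 0,"dy": 0,"dz": 0.05,"yaw": 0},
    {"claw": 1,"dx": 0,"dy": 0,"dz": 0,"yaw": 0}
  ]
}}

```text
time_s: 26.98
ee_pos: [470.1, -115.8, 15.6]
ee_rot: [-179.9, -1.0, -1.5]
force: [-0.1, -0.2, -0.3]
gripper_width: 26.2
```

Request:
{"fn": "drive_tool", "kwargs": {
  "moves": [
    {"claw": 0,"dx": 0,"dy": 0,"dz": 0,"yaw": 0},
    {"claw": 0,"dx": 0,"dy": 0,"dz": 0,"yaw": 0}
  ]
}}

```text
time_s: 27.22
ee_pos: [470.5, -116.0, 16.1]
ee_rot: [-179.9, -1.1, -1.5]
force: [-1.2, 1.1, -0.5]
gripper_width: 42.8
```

Request:
{"fn": "drive_tool", "kwargs": {
  "moves": [
    {"claw": 0,"dx": 0,"dy": 0,"dz": -0.6,"yaw": 0},
    {"claw": 0,"dx": 0,"dy": 0,"dz": -1,"yaw": 0},
    {"claw": 0,"dx": 0,"dy": 0,"dz": -1,"yaw": 0},
    {"claw": -0.3,"dx": 0,"dy": 0,"dz": -1,"yaw": 0}
  ]
}}

```text
time_s: 27.72
ee_pos: [468.6, -116.0, 91.5]
ee_rot: [-179.9, -1.0, -1.5]
force: [-0.4, -0.3, 1.2]
gripper_width: 52.7
```

```bash
python3 plan.py 555.5 135.2 100 75 25;  python3 - <<'E'
from workcell import grab_frame
import cv2,numpy as np
for n in ("side",):
    f=grab_frame(n); cv2.imwrite(f"pics/{n}6.png",cv2.resize(f["color"][220:360,170:370],None,fx=3,fy=3))
E
```

```text
t27.73 pos [ 468.6 -116.    91.5] rot [-179.9   -1.    -1.5] F [-0.4 -0.3  1.2] w52.7 j [-16.  16. 112.   0.  50.  76.]
{"dx":0.32,"dy":-1,"dz":-0.03,"yaw":-1}, {"dx":0.49,"dy":-1,"dz":-0.04,"yaw":-1}, {"dx":0.69,"dy":-1,"dz":-0.04,"yaw":-1}, {"dx":0.94,"dy":-1,"dz":-0.04,"yaw":-1}, {"dx":1,"dy":-0.78,"dz":-0.04,"yaw":-1}, {"dx":1,"dy":-0.56,"dz":-0.04,"yaw":-1}, {"dx":1,"dy":-0.38,"dz":-0.03,"yaw":-1}, {"dx":1,"dy":-0.22,"dz":-0.03,"yaw":-1}, {"dx":1,"dy":-0.06,"dz":-0.03,"yaw":-0.9}, {"dx":1,"dy":0.07,"dz":-0.04,"yaw":-0}, {"dx":1,"dy":0.07,"dz":-0.03,"yaw":-0}, {"dx":1,"dy":0.07,"dz":-0.04,"yaw":-0}, {"dx":0.02,"dy":0,"dz":0,"yaw":-0}, {"dx":0,"dy":0,"dz":0,"yaw":-0}, 
-> [555.5 135.2 100.1] 75.0
```

View pics/side6.png

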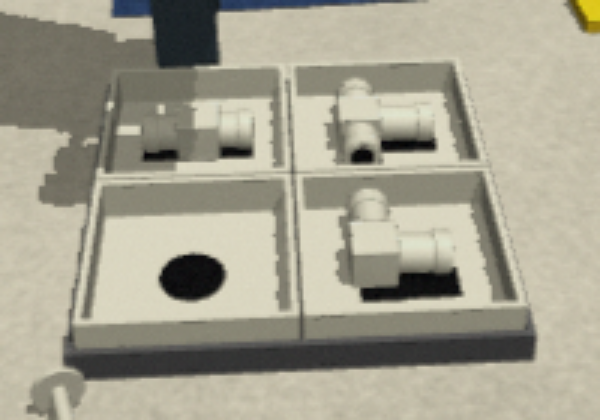

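The coupling lies flat on its outline. For the cap I'll keep the yaw as it is.

```bash
python3 plan.py 555.5 135.2 85 -1.5 25
```

```text
t27.77 pos [ 470.5 -116.5   94. ] rot [-179.9   -1.3   -1.5] F [1.  0.5 2.2] w56.7 j [-16.  16. 112.   0.  50.  76.]
{"dx":0.31,"dy":-1,"dz":0.04,"yaw":0}, {"dx":0.31,"dy":-1,"dz":0.04,"yaw":0}, {"dx":0.31,"dy":-1,"dz":0.03,"yaw":0}, {"dx":0.31,"dy":-1,"dz":0.04,"yaw":0}, {"dx":0.31,"dy":-1,"dz":0.03,"yaw":0}, {"dx":0.31,"dy":-1,"dz":0.04,"yaw":0}, {"dx":0.31,"dy":-1,"dz":0.03,"yaw":0}, {"dx":0.31,"dy":-1,"dz":0.04,"yaw":0}, {"dx":0.31,"dy":-1,"dz":0.03,"yaw":0}, {"dx":0.31,"dy":-1,"dz":0.04,"yaw":0}, {"dx":0.3,"dy":-1,"dz":0.03,"yaw":0}, {"dx":0.31,"dy":-1,"dz":0.04,"yaw":0}, {"dx":0.21,"dy":-0.69,"dz":0.02,"yaw":0}, {"dx":0,"dy":-0,"dz":0,"yaw":0}, 
-> [555.5 135.2  85. ] -1.5
```

Request:
{"fn": "drive_tool", "kwargs": {
  "moves": [
    {"claw": -0.3,"dx": 0.3,"dy": -1,"dz": 0,"yaw": 0},
    {"claw": -0.3,"dx": 0.3,"dy": -1,"dz": 0,"yaw": 0},
    {"claw": -0.3,"dx": 0.3,"dy": -1,"dz": 0,"yaw": 0},
    {"claw": -0.3,"dx": 0.3,"dy": -1,"dz": 0,"yaw": 0},
    {"claw": -0.3,"dx": 0.3,"dy": -1,"dz": 0,"yaw": 0}
  ]
}}

```text
time_s: 28.4
ee_pos: [504.9, -16.0, 97.9]
ee_rot: [180.0, -1.7, -1.7]
force: [-0.1, -0.2, 0.6]
gripper_width: 59.1
```

Request:
{"fn": "drive_tool", "kwargs": {
  "moves": [
    {"claw": -0.3,"dx": 0.3,"dy": -1,"dz": 0,"yaw": 0},
    {"claw": -0.3,"dx": 0.3,"dy": -1,"dz": 0,"yaw": 0},
    {"claw": -0.3,"dx": 0.3,"dy": -1,"dz": 0,"yaw": 0},
    {"claw": -0.3,"dx": 0.3,"dy": -1,"dz": 0,"yaw": 0},
    {"claw": -0.3,"dx": 0.3,"dy": -0.8,"dz": 0,"yaw": 0}
  ]
}}

```text
time_s: 29.02
ee_pos: [538.8, 82.7, 100.1]
ee_rot: [180.0, -1.8, -1.7]
force: [-0.1, 0.7, 0.2]
gripper_width: 59.2
```

```bash
python3 plan.py 555.5 135.2 75 -1.5 25
```

```text
t29.02 pos [538.8  82.7 100.1] rot [180.   -1.8  -1.7] F [-0.1  0.7  0.2] w59.2 j [  8.  20. 104.  -0.  53. 100.]
{"dx":0.29,"dy":-1,"dz":0.47,"yaw":-0.02}, {"dx":0.29,"dy":-1,"dz":0.48,"yaw":0}, {"dx":0.19,"dy":-0.65,"dz":0.3,"yaw":0}, {"dx":-0,"dy":0,"dz":0,"yaw":0}, 
-> [555.6 135.3  75.1] -1.5
```

Request:
{"fn": "drive_tool", "kwargs": {
  "moves": [
    {"claw": -0.3,"dx": 0.3,"dy": -1,"dz": 0.4,"yaw": 0},
    {"claw": -0.3,"dx": 0.3,"dy": -0.9,"dz": 0.4,"yaw": 0},
    {"claw": -0.3,"dx": 0.1,"dy": -0.4,"dz": 0.4,"yaw": 0},
    {"claw": -0.3,"dx": 0,"dy": 0,"dz": 0,"yaw": 0},
    {"claw": -0.3,"dx": 0,"dy": 0,"dz": 0,"yaw": 0}
  ]
}}

```text
time_s: 29.65
ee_pos: [555.5, 131.5, 74.0]
ee_rot: [179.9, -1.7, -1.6]
force: [-0.1, -0.1, 0.7]
gripper_width: 59.5
```

```bash
python3 plan.py 555.5 135.2 6 -1.5 25;python3 - <<'E'
from workcell import grab_frame
import cv2
f=grab_frame("wrist"); cv2.imwrite("pics/w4.png",f["color"])
E
```

```text
t29.65 pos [555.5 131.5  74. ] rot [179.9  -1.7  -1.6] F [-0.1 -0.1  0.7] w59.5 j [ 12.  24. 103.  -1.  51. 104.]
{"dx":-0,"dy":-0.05,"dz":1,"yaw":-0.01}, {"dx":-0,"dy":-0.06,"dz":1,"yaw":0}, {"dx":-0,"dy":-0.05,"dz":1,"yaw":0}, {"dx":-0.01,"dy":-0.03,"dz":0.4,"yaw":0}, {"dx":0,"dy":0,"dz":-0,"yaw":0}, 
-> [555.4 135.3   6. ] -1.5
```

View pics/w4.png

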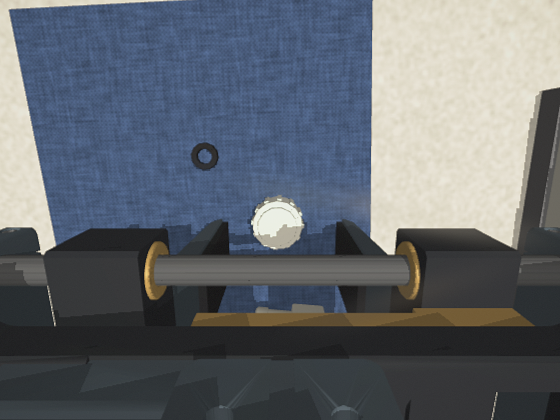

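The cap (column 277) is slightly left of the finger centre (about 282), which matches the planned dy correction. Descending.

Request:
{"fn": "drive_tool", "kwargs": {
  "moves": [
    {"claw": -0.3,"dx": 0,"dy": -0.15,"dz": 0.6,"yaw": 0},
    {"claw": -0.3,"dx": 0,"dy": -0.05,"dz": 1,"yaw": 0},
    {"claw": -0.3,"dx": 0,"dy": 0,"dz": 0.8,"yaw": 0},
    {"claw": -0.3,"dx": 0,"dy": 0,"dz": 0.4,"yaw": 0},
    {"claw": -0.3,"dx": 0,"dy": 0,"dz": 0,"yaw": 0}
  ]
}}

```text
time_s: 30.32
ee_pos: [557.1, 134.0, 15.5]
ee_rot: [179.9, -1.8, -1.7]
force: [-0.1, -0.0, -0.2]
gripper_width: 59.1
```

```bash
python3 plan.py 555.5 135.2 6 -1.5 25
```

```text
t30.32 pos [557.1 134.   15.5] rot [179.9  -1.8  -1.7] F [-0.1 -0.  -0.2] w59.1 j [ 13.  28. 106.  -1.  44. 105.]
{"dx":-0.08,"dy":-0.06,"dz":0.48,"yaw":-0.03}, {"dx":-0,"dy":0,"dz":-0,"yaw":0}, 
-> [555.5 135.3   5.9] -1.5
```

Request:
{"fn": "drive_tool", "kwargs": {
  "moves": [
    {"claw": -0.3,"dx": -0.08,"dy": -0.06,"dz": 0.4,"yaw": 0},
    {"claw": -0.3,"dx": 0,"dy": 0,"dz": 0.05,"yaw": 0},
    {"claw": 1,"dx": 0,"dy": 0,"dz": 0,"yaw": 0},
    {"claw": 1,"dx": 0,"dy": 0,"dz": 0,"yaw": 0},
    {"claw": 1,"dx": 0,"dy": 0,"dz": 0,"yaw": 0}
  ]
}}

```text
time_s: 30.95
ee_pos: [556.8, 135.6, 7.4]
ee_rot: [180.0, -1.9, -1.7]
force: [-0.4, 0.0, -0.1]
gripper_width: 35.7
```

Request:
{"fn": "drive_tool", "kwargs": {
  "moves": [
    {"claw": 1,"dx": 0,"dy": 0,"dz": -0.5,"yaw": 0},
    {"claw": 1,"dx": 0,"dy": 0,"dz": -1,"yaw": 0},
    {"claw": 1,"dx": 0,"dy": 0,"dz": -1,"yaw": 0},
    {"claw": 1,"dx": 0,"dy": 0,"dz": -1,"yaw": 0},
    {"claw": 1,"dx": 0,"dy": 0,"dz": -0.5,"yaw": 0}
  ]
}}

```text
time_s: 31.58
ee_pos: [554.0, 135.7, 91.7]
ee_rot: [180.0, -1.9, -1.8]
force: [-0.3, 1.0, -0.4]
gripper_width: 35.4
```

```bash
python3 plan.py 467 -230 95 -1.5 25
python3 - <<'E'
from workcell import grab_frame
import cv2
f=grab_frame("side"); cv2.imwrite("pics/s7.png",cv2.resize(f["color"][100:260,160:400],None,fx=3,fy=3))
E
```

```text
t31.57 pos [554.  135.7  91.7] rot [180.   -1.9  -1.8] F [-0.3  1.  -0.4] w35.4 j [ 13.  23. 102.  -1.  53. 105.]
{"dx":-0.21,"dy":1,"dz":-0.01,"yaw":-0.03}, {"dx":-0.21,"dy":1,"dz":-0.01,"yaw":0}, {"dx":-0.21,"dy":1,"dz":-0.01,"yaw":0}, {"dx":-0.21,"dy":1,"dz":-0.01,"yaw":0}, {"dx":-0.21,"dy":1,"dz":-0.01,"yaw":0}, {"dx":-0.21,"dy":1,"dz":-0.01,"yaw":0}, {"dx":-0.21,"dy":1,"dz":-0.01,"yaw":0}, {"dx":-0.21,"dy":1,"dz":-0.01,"yaw":0}, {"dx":-0.21,"dy":1,"dz":-0.01,"yaw":0}, {"dx":-0.21,"dy":1,"dz":-0.01,"yaw":0}, {"dx":-0.21,"dy":1,"dz":-0.01,"yaw":0}, {"dx":-0.21,"dy":1,"dz":-0.01,"yaw":0}, {"dx":-0.21,"dy":1,"dz":-0.01,"yaw":0}, {"dx":-0.21,"dy":1,"dz":-0.01,"yaw":0}, {"dx":-0.21,"dy":1,"dz":-0.01,"yaw":0}, {"dx":-0.21,"dy":1,"dz":-0,"yaw":0}, {"dx":-0.21,"dy":1,"dz":-0.01,"yaw":0}, {"dx":-0.21,"dy":1,"dz":-0,"yaw":0}, {"dx":-0.09,"dy":0.39,"dz":-0.01,"yaw":0}, {"dx":0,"dy":0,"dz":0,"yaw":0}, 
-> [ 466.9 -230.    95.1] -1.5
```

View pics/s7.png

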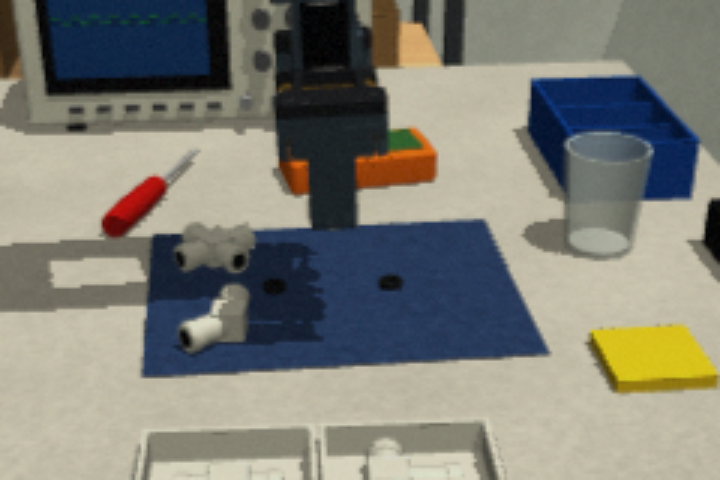

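Request:
{"fn": "drive_tool", "kwargs": {
  "moves": [
    {"claw": 1,"dx": -0.2,"dy": 1,"dz": 0,"yaw": 0},
    {"claw": 1,"dx": -0.2,"dy": 1,"dz": 0,"yaw": 0},
    {"claw": 1,"dx": -0.2,"dy": 1,"dz": 0,"yaw": 0},
    {"claw": 1,"dx": -0.2,"dy": 1,"dz": 0,"yaw": 0},
    {"claw": 1,"dx": -0.2,"dy": 1,"dz": 0,"yaw": 0}
  ]
}}

```text
time_s: 32.25
ee_pos: [526.6, 28.7, 88.8]
ee_rot: [179.9, -1.6, -1.7]
force: [1.0, 0.1, -0.4]
gripper_width: 35.3
```

Request:
{"fn": "drive_tool", "kwargs": {
  "moves": [
    {"claw": 1,"dx": -0.2,"dy": 1,"dz": 0,"yaw": 0},
    {"claw": 1,"dx": -0.2,"dy": 1,"dz": 0,"yaw": 0},
    {"claw": 1,"dx": -0.2,"dy": 1,"dz": 0,"yaw": 0},
    {"claw": 1,"dx": -0.2,"dy": 1,"dz": 0,"yaw": 0},
    {"claw": 1,"dx": -0.2,"dy": 1,"dz": 0,"yaw": 0}
  ]
}}

```text
time_s: 32.88
ee_pos: [495.4, -80.4, 84.5]
ee_rot: [179.9, -1.0, -2.1]
force: [-0.1, -0.1, -0.4]
gripper_width: 35.4
```

```bash
python3 plan.py 467 -230 90 -1.5 25
```

```text
t32.88 pos [495.4 -80.4  84.5] rot [179.9  -1.   -2.1] F [-0.1 -0.1 -0.4] w35.4 j [-11.  18. 110.   0.  50.  82.]
{"dx":-0.15,"dy":1,"dz":-0.04,"yaw":-0.07}, {"dx":-0.16,"dy":1,"dz":-0.04,"yaw":0}, {"dx":-0.16,"dy":1,"dz":-0.04,"yaw":0}, {"dx":-0.17,"dy":1,"dz":-0.03,"yaw":0}, {"dx":-0.16,"dy":1,"dz":-0.04,"yaw":0}, {"dx":-0.17,"dy":1,"dz":-0.03,"yaw":0}, {"dx":-0.16,"dy":1,"dz":-0.04,"yaw":0}, {"dx":-0.09,"dy":0.52,"dz":-0.02,"yaw":0}, {"dx":0,"dy":-0,"dz":0,"yaw":0}, 
-> [ 467.  -230.1   90.1] -1.5
```

Request:
{"fn": "drive_tool", "kwargs": {
  "moves": [
    {"claw": 1,"dx": -0.15,"dy": 1,"dz": -0.1,"yaw": 0},
    {"claw": 1,"dx": -0.15,"dy": 1,"dz": 0,"yaw": 0},
    {"claw": 1,"dx": -0.15,"dy": 1,"dz": 0,"yaw": 0},
    {"claw": 1,"dx": -0.15,"dy": 1,"dz": 0,"yaw": 0},
    {"claw": 1,"dx": -0.15,"dy": 1,"dz": 0,"yaw": 0}
  ]
}}

```text
time_s: 33.5
ee_pos: [467.4, -187.7, 82.6]
ee_rot: [180.0, -0.4, -2.4]
force: [-0.2, 0.5, -0.5]
gripper_width: 35.3
```

```bash
python3 plan.py 467 -230 80 -1.5 25
```

```text
t33.50 pos [ 467.4 -187.7   82.6] rot [180.   -0.4  -2.4] F [-0.2  0.5 -0.5] w35.3 j [-23.  19. 110.   0.  51.  69.]
{"dx":0.03,"dy":1,"dz":0.06,"yaw":-0.1}, {"dx":0.02,"dy":1,"dz":0.06,"yaw":-0}, {"dx":0,"dy":0.11,"dz":0.01,"yaw":-0}, {"dx":0,"dy":0,"dz":-0,"yaw":-0}, 
-> [ 466.9 -230.    80. ] -1.5
```

Request:
{"fn": "drive_tool", "kwargs": {
  "moves": [
    {"claw": 1,"dx": 0.1,"dy": 1,"dz": 0.1,"yaw": 0},
    {"claw": 1,"dx": 0,"dy": 0.7,"dz": 0.1,"yaw": 0},
    {"claw": 1,"dx": 0,"dy": 0,"dz": 0.3,"yaw": 0},
    {"claw": 1,"dx": 0,"dy": 0,"dz": 0,"yaw": 0},
    {"claw": 1,"dx": 0,"dy": 0,"dz": 0,"yaw": 0}
  ]
}}

```text
time_s: 34.12
ee_pos: [462.6, -224.8, 69.7]
ee_rot: [-179.9, -0.1, -2.7]
force: [0.3, -1.8, -0.1]
gripper_width: 35.7
```

```bash
python3 plan.py 467 -230 14 -1.5 25
```

```text
t34.12 pos [ 462.6 -224.8   69.7] rot [-1.799e+02 -1.000e-01 -2.700e+00] F [ 0.3 -1.8 -0.1] w35.7 j [-27.  21. 109.   0.  50.  65.]
{"dx":0.08,"dy":0.09,"dz":1,"yaw":-0.14}, {"dx":0.08,"dy":0.09,"dz":1,"yaw":0}, {"dx":0.07,"dy":0.07,"dz":0.78,"yaw":0}, {"dx":0,"dy":0,"dz":0,"yaw":0}, 
-> [ 467.  -229.9   14.1] -1.5
```

Request:
{"fn": "drive_tool", "kwargs": {
  "moves": [
    {"claw": 1,"dx": 0.2,"dy": 0.25,"dz": 0.5,"yaw": -0.1},
    {"claw": 1,"dx": 0,"dy": 0,"dz": 0.8,"yaw": 0},
    {"claw": 1,"dx": 0,"dy": 0,"dz": 0.7,"yaw": 0},
    {"claw": 1,"dx": 0,"dy": 0,"dz": 0.3,"yaw": 0},
    {"claw": 1,"dx": 0,"dy": 0,"dz": 0,"yaw": 0}
  ]
}}

```text
time_s: 34.75
ee_pos: [467.8, -229.3, 21.0]
ee_rot: [-179.9, -0.1, -1.5]
force: [-0.3, 0.5, -0.9]
gripper_width: 35.2
```

```bash
python3 plan.py 467 -230 14 -1.5 25
```

```text
t34.75 pos [ 467.8 -229.3   21. ] rot [-1.799e+02 -1.000e-01 -1.500e+00] F [-0.3  0.5 -0.9] w35.2 j [-27.  25. 111.   0.  44.  64.]
{"dx":-0.04,"dy":0.04,"dz":0.35,"yaw":-0}, {"dx":-0,"dy":-0,"dz":0,"yaw":-0}, 
-> [ 467.  -230.1   14. ] -1.5
```

Request:
{"fn": "drive_tool", "kwargs": {
  "moves": [
    {"claw": 1,"dx": 0,"dy": 0,"dz": 0.3,"yaw": 0},
    {"claw": 1,"dx": 0,"dy": 0,"dz": 0,"yaw": 0},
    {"claw": -0.15,"dx": 0,"dy": 0,"dz": 0,"yaw": 0},
    {"claw": -0.15,"dx": 0,"dy": 0,"dz": 0,"yaw": 0}
  ]
}}

```text
time_s: 35.25
ee_pos: [468.8, -229.8, 15.7]
ee_rot: [-180.0, -0.3, -1.5]
force: [0.5, -0.9, 0.0]
gripper_width: 51.1
```

Request:
{"fn": "drive_tool", "kwargs": {
  "moves": [
    {"claw": -0.15,"dx": 0,"dy": 0,"dz": -0.6,"yaw": 0},
    {"claw": -0.15,"dx": 0,"dy": 0,"dz": -1,"yaw": 0},
    {"claw": -0.15,"dx": 0,"dy": 0,"dz": -1,"yaw": 0},
    {"claw": -0.15,"dx": 0,"dy": 0,"dz": -1,"yaw": 0},
    {"claw": -0.15,"dx": 0,"dy": 0,"dz": -1,"yaw": 0}
  ]
}}

```text
time_s: 35.88
ee_pos: [468.2, -229.7, 113.1]
ee_rot: [-180.0, -0.3, -1.5]
force: [1.0, -0.6, -1.0]
gripper_width: 52.6
```

Request:
{"fn": "drive_tool", "kwargs": {
  "moves": [
    {"claw": -0.15,"dx": 0,"dy": 1,"dz": -1,"yaw": 0},
    {"claw": -0.15,"dx": 0,"dy": 1,"dz": -1,"yaw": 0},
    {"claw": -0.15,"dx": 0,"dy": 1,"dz": -1,"yaw": 0},
    {"claw": -0.15,"dx": 0,"dy": 1,"dz": -1,"yaw": 0},
    {"claw": -0.15,"dx": 0,"dy": 1,"dz": 0,"yaw": 0}
  ]
}}

```text
time_s: 36.5
ee_pos: [465.9, -331.9, 203.1]
ee_rot: [179.7, -0.8, -1.4]
force: [-1.0, -0.6, -0.0]
gripper_width: 52.3
```

Request:
{"fn": "drive_tool", "kwargs": {
  "moves": [
    {"claw": -0.15,"dx": 0,"dy": 0,"dz": 0,"yaw": 0},
    {"claw": -0.15,"dx": 0,"dy": 0,"dz": 0,"yaw": 0}
  ]
}}

```text
time_s: 36.75
ee_pos: [464.9, -332.1, 201.9]
ee_rot: [179.8, -0.7, -1.5]
force: [-0.4, -0.0, -0.4]
gripper_width: 52.1
```

Run:
```python
from workcell import grab_frame,telemetry
import cv2,numpy as np
for n in("scene","side"):
    f=grab_frame(n); cv2.imwrite(f"pics/{n}9.png",f["color"]); np.savez(f"pics/{n}9.npz",**{k:np.array(v) for k,v in f.items()})
s=telemetry.state();print(s["time_s"],s["ee_pos"],s["force"])
a=cv2.imread("pics/side9.png")
cv2.imwrite("pics/side9z.png",cv2.resize(a[160:360,160:400],None,fx=3,fy=3))
a=cv2.imread("pics/scene9.png")
cv2.imwrite("pics/scene9z.png",cv2.resize(a[150:310,100:510],None,fx=1.95,fy=1.95))
```

```text
36.85 [ 464.99391279 -331.87032295  201.81272318] [ 0.06650168 -0.01295337 -0.09359172]
```

View pics/side9z.png

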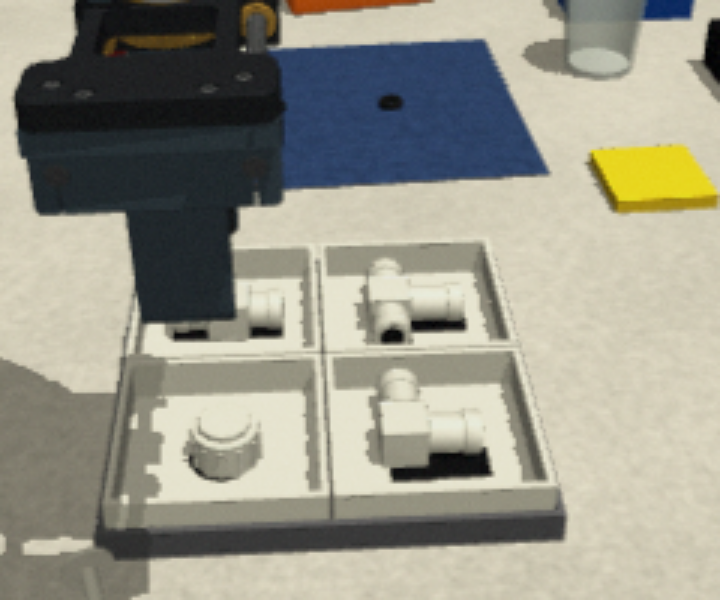

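View pics/scene9z.png

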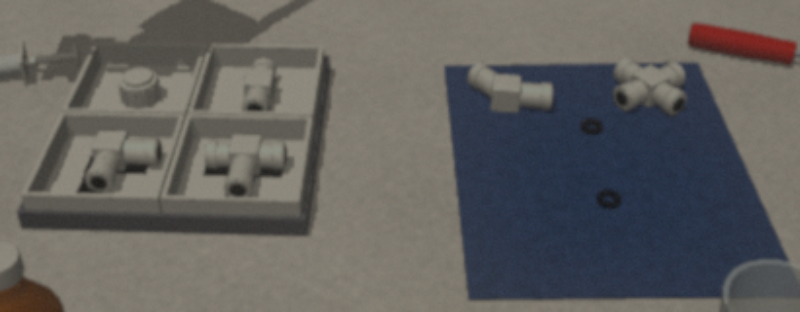

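All four fittings lie flat on their outlines. The cross and bend look unmoved on the mat, and nothing is touching the robot. Handing in.

Run:
```python
import cv2,numpy as np
a=cv2.imread("pics/scene0.png").astype(int);b=cv2.imread("pics/scene9.png").astype(int)
print("cross/bend diff",np.abs(a-b)[180:212,412:456].mean(),np.abs(a-b)[180:212,335:388].mean())
from workcell import job
print(job.job_done())
```

```text
cross/bend diff 2.360558712121212 2.3757861635220126
the job is handed in; nothing more can be done
None
```

I placed the elbow, tee, coupling and end cap, in that order. Each lies flat in the compartment showing its outline, released with the gripper clear, and I handed the job in at about 37 s.

**Last checks**
- The final scene and side pictures show all four fittings flat in their own compartments. In the side view the arm hides part of the coupling, but it is fully visible in the scene view.
- The scene view from before and after differs only by about camera noise (2.4 grey levels) around the cross and the bend, so neither was moved. The arm hides those two in the final side view, so this rests on the scene camera alone.
- Contact forces read at the ends of moves stayed around 1–2 N.

No check failed. The elbow sits several millimetres to one side of its printed outline. I shifted it on purpose to keep the fingers clear of the compartment wall.

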